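Change the cartridge of the countertop water filter

TASK

Change the water filter: stand the fresh cartridge, stem up, in the open filter housing, set the wing cap on its neck and turn it backwards until it drops into the thread, then screw it down fully home, and turn the filter's month dial back to its zero stop. Put every spent cartridge from the draining mat into the open cardboard return carton. Leave the rest of the counter as it is.

Things in the scene. Friction and masses are not known exactly. Their poses are not given: they have to be found in the camera images.
- filter_mouth (a point): centre of the open mouth of the filter housing, at rim height, 127 mm above the counter; axes as filter_base. The round housing is 86 mm thick, its neck 66 mm outside the rim bevelled to 59 mm over the top 7 mm. The neck carries three equal thread starts 120 degrees apart (77 mm over the threads); which way they face changes from start to start and is not given
- filter_well (a point): centre of the floor of the well inside the housing, 78 mm below the mouth; the well is 55 mm wide. A seated cartridge has its upper collar level with the rim, only the stem stands out, and its middle is 26 mm below the mouth
- filter_base (a point): middle of the filter's fixed white base at counter height; the base is 150 mm (x) by 280 mm (y) and 45 mm high. The housing stands on it at y = +70 mm, the month dial at y = -85 mm
- cap_grip (a point): middle of the wing on top of the loose grey cap: the wing is straight, 74 mm long (this point's x axis), 18 mm thick (y), 30 mm high; the point is 15 mm above the cap's flat top. Cap about 0.16 kg. Height of this point above the mouth: lugs lying on top of the threads 64 mm (68 on the stops), dropped into the gaps 53.6 mm, fully home 48 mm
- cap_edge (a point): centre of the cap's lower edge, 75 mm below cap_grip. The cap is a cup open below, 90 mm across, 60 mm high without the wing, with three lugs inside 120 degrees apart that pass round the neck with 2 mm to spare. Set on the neck, the lugs lie on the threads. A stop at the end of each thread keeps it from turning forwards (clockwise from above) there
- cap_top (a point): centre of the cap's flat top, under the wing. How it screws: turned backwards (counter-clockwise), at most 90 degrees, the lugs reach gaps 33 degrees wide between the threads and drop 10 mm with a light push or their own weight. Then clockwise 67 to 100 degrees to a hard stop, sinking 5.7 mm per radian on the thread. It stays where it is left
- fresh_mid (a point): the fresh cartridge, standing upright on the counter, stem up: paper-covered cylinder 40 mm thick with a square plastic collar, corners cut (42 mm over flats, 50 over corners), at each end, 78 mm long, plus a stem 22 mm thick, 26 mm long on one end; 104 mm over all. Point half-way up it (52 mm above its foot) on its axis; z is along the axis, to the stem. 0.15 kg.
- spent1_mid (a point): a spent cartridge lying on the draining mat (may be absent): paper-covered cylinder 40 mm thick with a square plastic collar, corners cut (42 mm over flats, 50 over corners), at each end, 78 mm long, plus a stem 22 mm thick, 26 mm long on one end; 104 mm over all. Point half-way along its 104 mm, on its axis, 21 mm above what it lies on; x runs along it to the stem end. 0.18 kg
- spent2_mid (a point): a spent cartridge lying on the draining mat (may be absent): paper-covered cylinder 40 mm thick with a square plastic collar, corners cut (42 mm over flats, 50 over corners), at each end, 78 mm long, plus a stem 22 mm thick, 26 mm long on one end; 104 mm over all. Point half-way along its 104 mm, on its axis, 21 mm above what it lies on; x runs along it to the stem end. 0.18 kg
- spent3_mid (a point): a spent cartridge lying on the draining mat (may be absent): paper-covered cylinder 40 mm thick with a square plastic collar, corners cut (42 mm over flats, 50 over corners), at each end, 78 mm long, plus a stem 22 mm thick, 26 mm long on one end; 104 mm over all. Point half-way along its 104 mm, on its axis, 21 mm above what it lies on; x runs along it to the stem end. 0.18 kg
- drain_mat: fixed grey ribbed draining mat, 250 (x) x 280 (y) mm, 3 mm thick; origin under its middle. It and the carton may change sides
- carton_in (a point): middle of the inside floor (5 mm above the counter) of the fixed open cardboard return carton, inside 190 (x) x 270 (y) mm, rim 57 mm above the floor
- month_dial (a joint): the filter's month dial: rad, 0 at its zero stop, growing clockwise seen from above up to 3.9; to reset it, turn it counter-clockwise to the stop. Turns stiffly (about 0.06 N m) and stays where it is left
- month_dial_grip (a point): on the dial's axis at the height to grip it: the black dial has an upright bar 57 mm long (this point's x axis, which turns with the dial), 14 mm thick, its top 89 mm above the counter, over a flat disc whose top is 59 mm above the counter; the point is 82 mm above the counter
- butter_dish: white ceramic butter dish with its lid on, 175 x 95 mm, 91 mm high, origin under its middle; leave alone
- brush: pastry brush with yellow silicone head, 220 mm long (x), 42 mm wide, lying; leave alone
- dough_hook: steel spiral dough hook, lying, 180 mm long (x), 52 mm high; leave alone
- tumbler: green glass tumbler, 72 mm across, 105 mm high, origin under its middle; leave alone
Mind the look-alikes: they are no part of the job. Leave any turquoise look-alike of the part that bears fresh_mid alone.

How it is judged:
By the outcome, as a careful person would: the job done as asked, in the order asked, and still so for the second after the job is handed in, with the robot touching nothing.
Of spent1, spent2, spent3 only 2 to 3 are there at a start; the rules pass over those that are not, and their reading is None.
At some moment in a run one of spent1, spent2, spent3 may be knocked a few centimetres aside while the robot is not near it.
It also fails if it takes over 210 s, if anything falls off the work surface, if the arm or the gripper's body presses on something with over 40 N, if the wrist force passes 120 N, or if a joint passes its speed limit or range.

ROBOT

A 6-joint arm with a two-finger parallel gripper is mounted at the origin on the work surface. World frame = base frame: x ahead of the robot, y to its left, z up, the work surface at z = 0. Lengths are in m, angles in rad, forces in N, time in s.
With the tool pointing down it reaches from about 0.35 to 0.85 m from the base axis. Payload 8.1 kg.
Tool frame: the origin (TCP) lies on the centre line of the jaws, within the pads' length; the fingertips stand 25 mm ahead of it and the grasp point (between the pads) lies 6 mm ahead of it; z points along the fingers, y is the direction in which the jaws open and shut (so a half turn about z gives the same grasp; the last joint's range is limited). The gripper opens to 93 mm and grips with 3 to 60 N. Pads are 15 mm wide; open, the fingers measure 128 mm over their backs; the gripper's body (75 mm by 188 mm) begins 65 mm behind the grasp point.
Start: joints at [-1.41, 0.13, 1.488, -0, 1.523, -0.085], TCP at [0.146, -0.582, 0.244] pointing down, gripper open.
Joint ranges: [-2.96, 2.96], [-0.89, 2.26], [0.02, 2.5], [-1.34, 4.48], [0, 2.73], [-2.66, 2.66]. Speed limits (rad/s): [2.39, 2.39, 2.79, 3.14, 3.14, 3.14].

INTERFACE

Orientations are given as [roll, pitch, yaw] about the fixed x, y, z axes, in that order (R = Rz(yaw) Ry(pitch) Rx(roll)).
In Python, from rig import env gives the robot as it stands.
- The arm moves only by the tool apply_moves, never from a script. Its argument "plan" is a list of rows, each an object with "linear": the shift along the tool's x, y, z in mm, a list of three; "turn": the turn about the tool's z in degrees; "claw": the finger opening in mm, from 0 to 93. In form: [{"linear": [x, y, z], "turn": turn, "claw": claw}, ...]. A call has 1 to 5 rows; each row shifts and turns the commanded pose from where the row before left it, along the tool's axes as they then stand; what a row does not reach is not made up. A row lasts 1/8 s, in which the tool goes at most 62.5 mm and 10.7 degrees, less where a joint would pass 70% of its speed; a pose out of reach is approached as far as the arm can. A call is refused whole if a number of a shift passes 62.5 or a number of a turn 10.7, either way. A call with a gripper value outside its range is refused whole. The fingers move at their own pace and stop on an object; the grip force is fixed at half the most. Time passes only in rows, so rows that do not move let the fingers close. It gives the time, the measured TCP pose, the force and the opening at its end, in the units of the state.
- env.get_state(): the state, without advancing time (a new reading comes with each control period).
- env.read_camera(name): name is "side" or "top" or "wrist"; returns the picture (400x640x3 uint8, red, green, blue); there is no depth.
- env.calibration(name): a dict with "fx", "fy", "cx", "cy" (pixels), "xyz" and "orientation" of the camera in the world. Camera axes: x right, y down, z forward; pixel columns grow to the right and rows downward; lengths in m; the calibration is good to about 2 mm. A picture is of the moment at which its call begins: read the wrist's pose just before it. calibration takes no time and is no camera call; for the wrist camera it gives the pose at the moment of the call.
- env.hand_in(): hands the job in, once; it reports no verdict.
Trained networks look in the newest picture that a camera, given by its name, has taken for a name from the list of things; names that differ only in an ending like _2 or _b are one class to them, and where a whole thing is asked for, a point or a joint stands for the part that bears it (a point fixed in the world has none). Each returns a list of dicts, best first, with "confidence" (0 to 1); they miss things now and then, are a little off and sometimes report something else, mostly with a low value. They report only what shows in the picture. A call takes as long as a camera call. They do not tell look-alikes from the thing itself.
- env.boxes_of(camera, label): "xyz" ([x, y, z] in m, in world coordinates, good to about 4 mm: the middle of the surface that is visible of it).
- env.regions_of(camera, label): "mask" (400x640 bool, what is visible of it).
- env.tip_of(camera, label): "xyz" ([x, y, z] in m, in world coordinates, good to about 4 mm: a listed point, or the origin of a listed thing).
The state is a dict: "time": time; "q": joint angles; "joint_vel": joint speeds; "effort": joint torques, N m; "ee_pos": TCP position; "tool_rot": TCP orientation; "wrist_force": force on the tool from outside, world axes, zero at the start; "moment": the same for the moment, N m; "width": finger opening in m.
Only numpy, scipy, OpenCV 4.12 (cv2) and the standard library are available. Lean on these libraries where they do the work, as an engineer would, in place of code of your own. Each camera call takes 0.05 s, during which the arm holds its last target.

## Working session

There is one attempt and no reset: what is moved stays moved. The work goes in short steps, Python scripts to look and compute and a tool call to move; the robot and the scene stay as the last step left them, time stands still between calls to the robot, and variables do not carry over. Pictures are saved under pics/ and viewed, and the job is handed in when it is done.

Besides the shell and the picture viewer there is one more tool, called after "Emit:" as name(argument=value, ...), one argument or row to a line, values as JSON. apply_moves: Moves the arm, as the interface text tells. Its arguments: {"type":"object","properties":{"plan":{"type":"array","items":{"type":"object","properties":{"linear":{"type":"array","items":{"type":"number"}},"turn":{"type":"number"},"claw":{"type":"number"}}}}},"required":["plan"]}

```bash
ls; mkdir -p pics; python3 - <<'E'
from rig import env
import cv2
s=env.get_state();print({k:s[k] for k in('time','ee_pos','tool_rot','width','wrist_force')})
for c in('side','top','wrist'):
    im=env.read_camera(c);cv2.imwrite(f'pics/{c}0.png',im[:,:,::-1]);print(c,env.calibration(c))
E
```

```text
pics
{'time': 0.0, 'ee_pos': array([ 0.14593463, -0.58143196,  0.24257753]), 'tool_rot': array([-3.13970171e+00, -1.53096609e-04,  2.45795394e-01]), 'width': 0.09290413053288828, 'wrist_force': array([ 0.09547771,  0.15614059, -0.34550251])}
side {'fx': 383.75715932794776, 'fy': 383.75715932794776, 'cx': 319.63342157634213, 'cy': 195.39872858059022, 'xyz': array([-0.06084933,  0.74981567,  0.69795735]), 'orientation': array([-2.12104569,  0.00952469, -2.48175078])}
top {'fx': 418.3035787237216, 'fy': 418.3035787237216, 'cx': 327.7626656130781, 'cy': 200.77780602110005, 'xyz': array([ 0.49115499, -0.01271398,  1.0788311 ]), 'orientation': array([-3.06207802,  0.00474937, -1.57509866])}
wrist {'fx': 303.8330771268366, 'fy': 303.8330771268366, 'cx': 317.860319191405, 'cy': 197.25140857262204, 'xyz': array([ 0.22271555, -0.5625768 ,  0.38444481]), 'orientation': array([ 2.84873791e+00,  2.60857832e-03, -1.32500190e+00])}
```

View pics/top0.png

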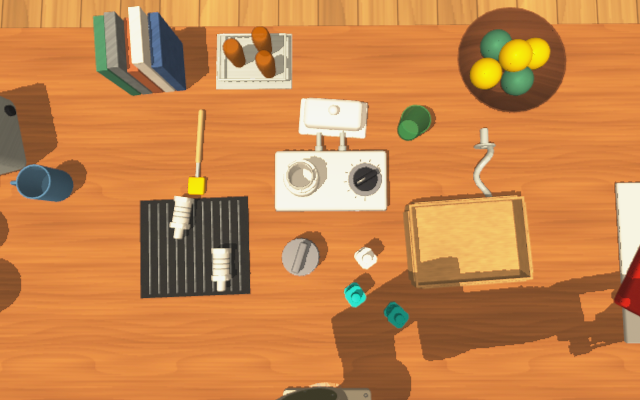

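View pics/side0.png

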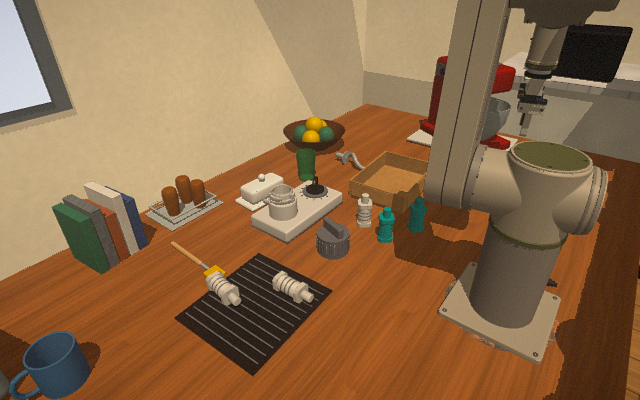

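```bash
python3 - <<'E'
from rig import env
import numpy as np
for c in('top','side'):
  for l in ['filter_mouth','filter_base','cap_grip','cap_top','cap_edge','fresh_mid','spent1_mid','carton_in','drain_mat','month_dial_grip']:
    try:
      r=env.tip_of(c,l); print(c,l,[(np.round(d['xyz'],3).tolist(),round(d['confidence'],2)) for d in r[:6]])
    except Exception as e: print(c,l,e)
print(env.get_state()['time'])
E
```

```text
top filter_mouth [([0.623, 0.061, 0.13], 0.74)]
top filter_base []
top cap_grip [([0.438, 0.062, 0.072], 0.78), ([0.461, 0.336, -0.002], 0.57)]
top cap_top [([0.437, 0.061, 0.058], 0.86)]
top cap_edge []
top fresh_mid [([0.297, -0.172, 0.054], 0.79), ([0.438, -0.099, 0.054], 0.57), ([0.626, 0.063, 0.129], 0.28)]
top spent1_mid [([0.407, 0.264, 0.028], 0.41)]
top carton_in [([0.475, -0.348, 0.007], 0.78), ([0.623, 0.061, 0.128], 0.33), ([0.707, 0.329, -0.002], 0.22)]
top drain_mat [([0.463, 0.338, -0.001], 0.61)]
top month_dial_grip [([0.623, -0.097, 0.077], 0.87)]
side filter_mouth [([0.702, 0.333, -0.002], 0.6), ([0.458, 0.334, 0.004], 0.22)]
side filter_base [([0.631, -0.01, 0.001], 0.79), ([0.462, 0.332, 0.002], 0.16)]
side cap_grip [([0.437, 0.059, 0.077], 0.89), ([0.792, -0.016, 0.003], 0.59), ([0.624, 0.062, 0.046], 0.29)]
side cap_top [([0.436, 0.061, 0.063], 0.79)]
side cap_edge [([0.437, 0.063, 0.003], 0.71)]
side fresh_mid [([0.298, -0.168, 0.049], 0.9), ([0.433, -0.094, 0.053], 0.69), ([0.346, -0.069, 0.053], 0.68)]
side spent1_mid []
side carton_in [([0.473, -0.349, 0.007], 0.58)]
side drain_mat [([0.458, 0.332, 0.004], 0.68)]
side month_dial_grip [([0.626, -0.095, 0.081], 0.68)]
1.15
```

```bash
cat > h.py <<'E'
from rig import env
import numpy as np, cv2
from scipy.spatial.transform import Rotation as Ro
def cal(c):
    k=env.calibration(c);return k,Ro.from_euler('xyz',k['orientation']).as_matrix()
def px2w(c,u,v,z,k=None):
    k,R=k or cal(c)
    d=R@np.array([(u-k['cx'])/k['fx'],(v-k['cy'])/k['fy'],1]);p=k['xyz'];t=(z-p[2])/d[2];return p+t*d
def w2px(c,p,k=None):
    k,R=k or cal(c)
    q=R.T@(np.array(p)-k['xyz']);return np.array([k['fx']*q[0]/q[2]+k['cx'],k['fy']*q[1]/q[2]+k['cy']])
def crop(c,name,x0,y0,w,h,s):
    im=env.read_camera(c)[:,:,::-1];o=cv2.resize(im[y0:y0+h,x0:x0+w],None,fx=s,fy=s,interpolation=cv2.INTER_CUBIC);cv2.imwrite(name,o)
def st():
    s=env.get_state();R=Ro.from_euler('xyz',s['tool_rot']);print('t',round(s['time'],2),'p',np.round(s['ee_pos']*1000,1),'rpy',np.round(np.degrees(s['tool_rot']),1),'q',np.round(s['q'],2),'w',round(s['width']*1000,1),'F',np.round(s['wrist_force'],1));return s
def go(x,y,z,yawdeg=None,off=6):
    """shift (tool axes mm) to bring grasp point (off mm ahead of TCP) to xyz mm; tool down"""
    s=st();R=Ro.from_euler('xyz',s['tool_rot']).as_matrix()
    tgt=np.array([x,y,z+off]);d=R.T@(tgt-s['ee_pos']*1000)
    yaw=np.degrees(s['tool_rot'][2]);t=0
    if yawdeg is not None:
        t=-(yawdeg-yaw); t=(t+90)%180-90
    print('d',np.round(d,1),'n',np.round(np.abs(d).max()/62.5,2),'turn',round(t,1),'or',round(t-180*np.sign(t),1),'q6deg',round(np.degrees(s['q'][5]),1));return d,t
E
python3 - <<'E'
from h import *
im=env.read_camera('top')[:,:,::-1]
a=cv2.resize(im[150:330,265:415],None,fx=4,fy=4,interpolation=cv2.INTER_CUBIC)[:600]
cv2.imwrite('pics/c1.png',cv2.resize(im[140:290,265:415],None,fx=4,fy=4,interpolation=cv2.INTER_CUBIC))
cv2.imwrite('pics/c2.png',cv2.resize(im[180:330,130:265],None,fx=4,fy=4,interpolation=cv2.INTER_CUBIC))
im=env.read_camera('side')[:,:,::-1]
cv2.imwrite('pics/c3.png',cv2.resize(im[170:280,230:430],None,fx=4,fy=4,interpolation=cv2.INTER_CUBIC))
E
```

```text
(no output)
```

View pics/c1.png

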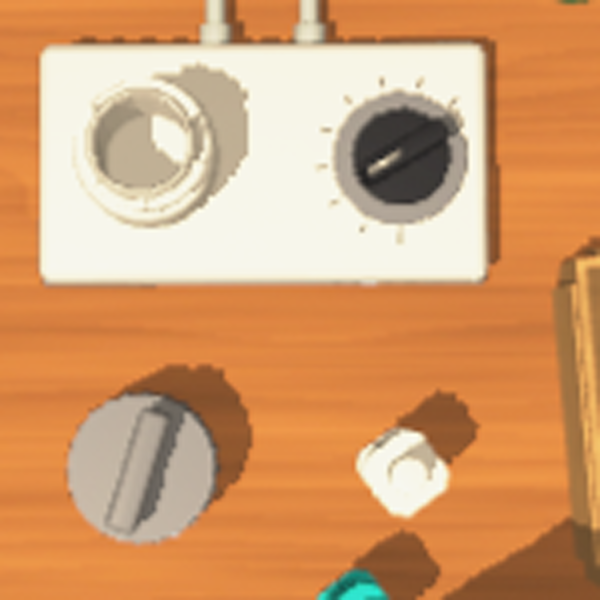

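View pics/c2.png

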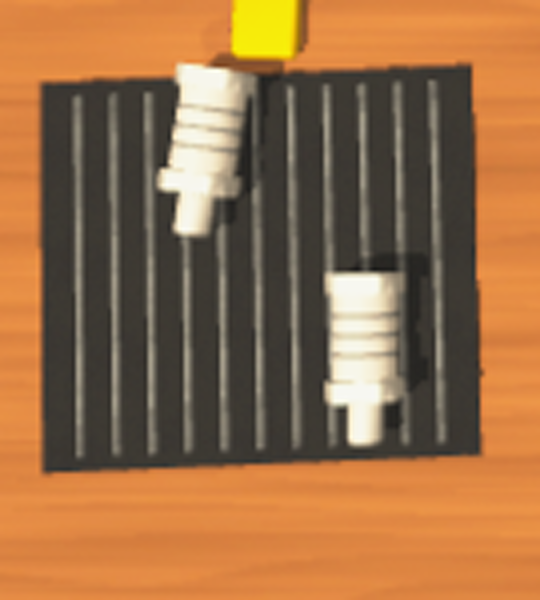

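View pics/c3.png

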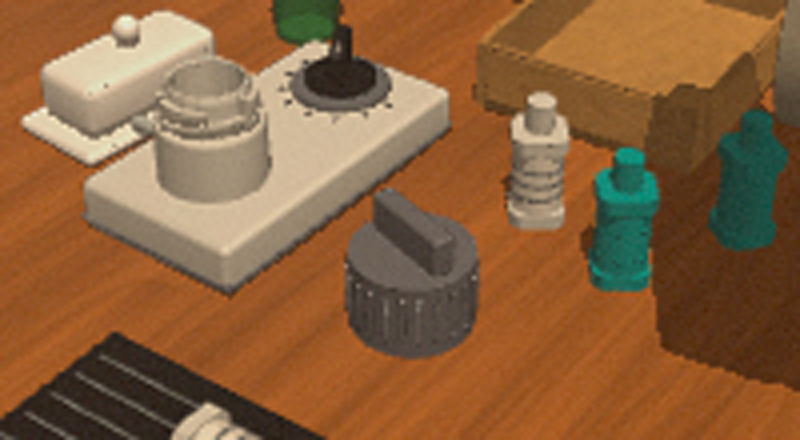

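```bash
python3 - <<'E'
from h import *
go(380,-95,260,14.0)
k,R=cal('top');
s=env.get_state();Rt=Ro.from_euler('xyz',s['tool_rot']).as_matrix();kw,Rw=cal('wrist');print(Rt.T@(kw['xyz']-s['ee_pos']),Rt.T@Rw)
E
```

```text
t 1.25 p [ 146.  -582.   243.6] rpy [-180.     0.    14.1] q [-1.41  0.13  1.49 -0.    1.52 -0.09] w 93.0 F [0.5 0.2 0.6]
d [ 345.4 -415.4  -22.4] n 6.65 turn 0.1 or -179.9 q6deg -4.9
[ 7.90985664e-02  5.68189902e-05 -1.41604292e-01] [[ 3.11202206e-05 -9.57395437e-01 -2.88780153e-01]
 [ 9.99999300e-01  3.71317742e-04 -1.12326872e-03]
 [ 1.18264154e-03 -2.88779916e-01  9.57394778e-01]]
```

Emit:
apply_moves(
  plan=[
    {"linear": [35,-42,-2],"turn": 0,"claw": 93},
    {"linear": [35,-42,-2],"turn": 0,"claw": 93},
    {"linear": [35,-42,-2],"turn": 0,"claw": 93},
    {"linear": [35,-42,-3],"turn": 0,"claw": 93},
    {"linear": [35,-42,-3],"turn": 0,"claw": 93},
  ],
)

```text
time: 1.88
ee_pos: [0.2651, -0.3342, 0.2559]
tool_rot: [3.141, -0.0, 0.245]
wrist_force: [0.7, 0.5, 0.3]
width: 0.0931
```

Emit:
apply_moves(
  plan=[
    {"linear": [35,-42,-2],"turn": 0,"claw": 93},
    {"linear": [35,-42,-2],"turn": 0,"claw": 93},
    {"linear": [35,-42,-2],"turn": 0,"claw": 93},
    {"linear": [35,-42,-2],"turn": 0,"claw": 93},
    {"linear": [30,-37,-2],"turn": 0,"claw": 93},
  ],
)

```text
time: 2.5
ee_pos: [0.3803, -0.0937, 0.2661]
tool_rot: [3.141, -0.001, 0.246]
wrist_force: [0.6, -0.7, 0.5]
width: 0.093
```

```bash
python3 - <<'E'
from h import *
st()
im=env.read_camera('wrist')[:,:,::-1];cv2.imwrite('pics/w1.png',im)
for l in ['fresh_mid','cap_grip','month_dial_grip','filter_mouth']:
  print(l,[(np.round(d['xyz'],3).tolist(),round(d['confidence'],2)) for d in env.tip_of('wrist',l)[:4]])
E
```

```text
t 2.5 p [380.3 -93.7 266.1] rpy [ 1.80e+02 -1.00e-01  1.41e+01] q [-0.37 -0.47  1.98  0.    1.63  0.95] w 93.0 F [ 0.6 -0.7  0.5]
fresh_mid [([0.341, -0.071, 0.053], 0.94), ([0.299, -0.169, 0.053], 0.69), ([0.435, -0.098, 0.052], 0.61)]
cap_grip [([0.438, 0.063, 0.071], 0.75)]
month_dial_grip [([0.435, 0.061, 0.073], 0.22)]
filter_mouth []
```

View pics/w1.png

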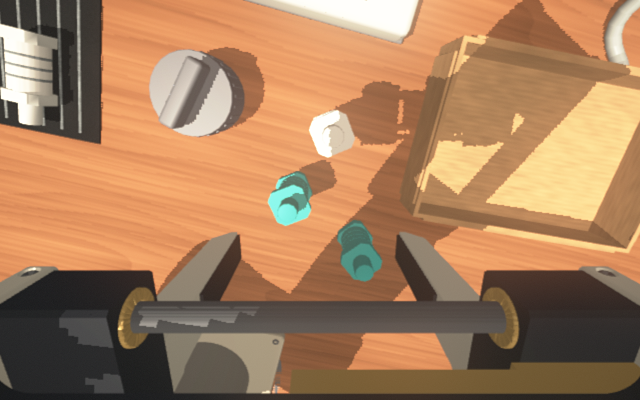

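```bash
python3 - <<'E'
from h import *
im=cv2.imread('pics/w1.png')
cv2.imwrite('pics/w1c.png',cv2.resize(im[90:180,290:380],None,fx=6,fy=6,interpolation=cv2.INTER_CUBIC))
cv2.imwrite('pics/w1d.png',cv2.resize(im[30:150,130:270],None,fx=5,fy=5,interpolation=cv2.INTER_CUBIC))
E
```

```text
(no output)
```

View pics/w1c.png

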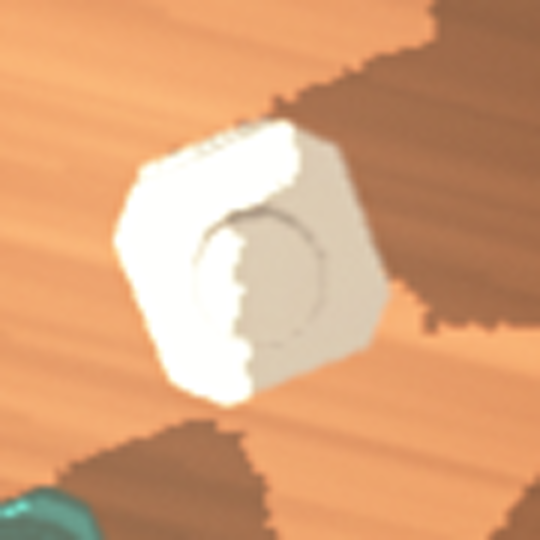

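View pics/w1d.png

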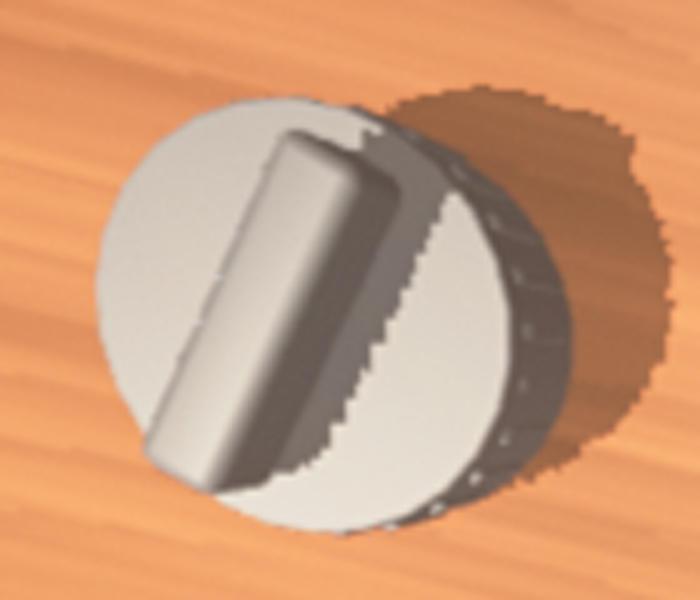

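```bash
python3 - <<'E'
from h import *
k=cal('wrist')
f=px2w('wrist',333,136.3,.104,k);print('stem',f)
A=px2w('wrist',195,60,.09,k);B=px2w('wrist',166,124,.09,k);print('wing',A,B,(A+B)/2,np.linalg.norm(A-B),np.degrees(np.arctan2(*(A-B)[1::-1])))
print('cap',px2w('wrist',191,93,.06,k))
# top view check
print('stem top',px2w('top',367.5,258,.104))
A=px2w('top',265+155/4,140+407/4,.09);B=px2w('top',265+123/4,140+525/4,.09);print('wing',A,B,(A+B)/2,np.linalg.norm(A-B),np.degrees(np.arctan2(*(A-B)[1::-1])))
# dial bar & mouth top view
print('mouth',px2w('top',265+147/4,140+141/4,.127))
A=px2w('top',265+447/4,140+128/4,.089);B=px2w('top',265+366/4,140+175/4,.089);print('dial',A,B,(A+B)/2,np.linalg.norm(A-B),np.degrees(np.arctan2(*(A-B)[1::-1])))
go(f[0]*1000,f[1]*1000,180,14)
E
```

```text
stem [ 0.43174686 -0.09770534  0.104     ]
wing [0.46795345 0.04840827 0.09      ] [0.40102178 0.06918631 0.09      ] [0.43448762 0.05879729 0.09      ] 0.07008264028322564 -17.246250227172016
cap [0.43523575 0.06011465 0.06      ]
stem top [ 0.43572884 -0.09970467  0.104     ]
wing [0.47349152 0.04857821 0.09      ] [0.40483214 0.06729241 0.09      ] [0.43916183 0.05793531 0.09      ] 0.07116411196722858 -15.24651149031259
mouth [0.62605785 0.05091438 0.127     ]
dial [ 0.6383692  -0.12551141  0.089     ] [ 0.61039486 -0.07694419  0.089     ] [ 0.62438203 -0.1012278   0.089     ] 0.05604764022980103 -60.058392323945
t 2.75 p [379.5 -95.7 265.6] rpy [180.    0.   14.1] q [-0.38 -0.47  1.98 -0.    1.63  0.95] w 93.2 F [ 0.5 -0.1 -0. ]
d [50.2 14.6 79.6] n 1.27 turn 0.1 or -179.9 q6deg 54.2
```

Emit:
apply_moves(
  plan=[
    {"linear": [27,7,20],"turn": 0,"claw": 70},
    {"linear": [26,8,20],"turn": 0,"claw": 70},
    {"linear": [0,0,0],"turn": 0,"claw": 70},
  ],
)

```text
time: 3.12
ee_pos: [0.434, -0.0984, 0.2234]
tool_rot: [-3.14, 0.004, 0.244]
wrist_force: [-0.3, -0.1, -0.1]
width: 0.0713
```

```bash
python3 - <<'E'
from h import *
k=cal('wrist');
im=env.read_camera('wrist')[:,:,::-1];cv2.imwrite('pics/w2.png',im)
print(w2px('wrist',[.434,-.0985,.104],k))
print([(np.round(d['xyz'],3).tolist(),round(d['confidence'],2)) for d in env.tip_of('wrist','fresh_mid')[:4]])
go(434,-98.5,99.5,14)
E
```

```text
[318.49769906 197.16854352]
[([0.432, -0.097, 0.05], 0.8), ([0.348, -0.074, 0.052], 0.56), ([0.298, -0.172, 0.056], 0.55)]
t 3.23 p [434.  -98.3 225.5] rpy [-1.8e+02  1.0e-01  1.4e+01] q [-0.34 -0.29  1.92 -0.    1.51  0.99] w 70.4 F [-0.4  0.3 -0.1]
d [1.0e-01 3.0e-01 1.2e+02] n 1.92 turn -0.0 or 180.0 q6deg 56.7
```

View pics/w2.png

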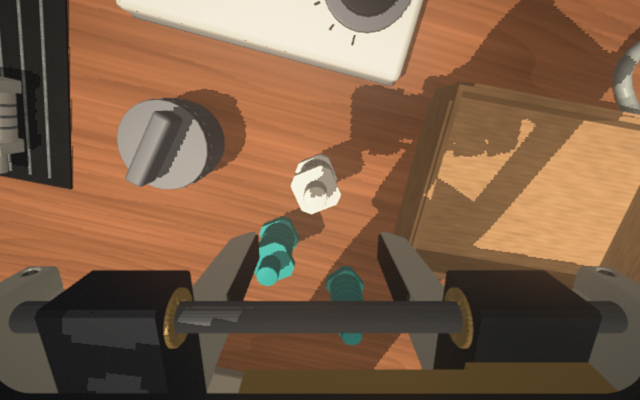

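```bash
python3 - <<'E'
from h import *
k=cal('wrist');print(k[0]['xyz'])
im=cv2.imread('pics/w2.png').copy()
a=cv2.resize(im[140:230,270:360],None,fx=6,fy=6,interpolation=cv2.INTER_CUBIC)
for p,c in(((.434,-.0985,.104),(0,0,255)),((.434,-.0985,.078),(255,0,0)),((.434,-.0985,0),(0,255,0))):
  u=(w2px('wrist',p,k)-[270,140])*6;cv2.circle(a,tuple(u.astype(int)),4,c,-1)
cv2.imwrite('pics/w2c.png',a)
E
```

```text
[ 0.51095381 -0.07931063  0.36696585]
```

View pics/w2c.png

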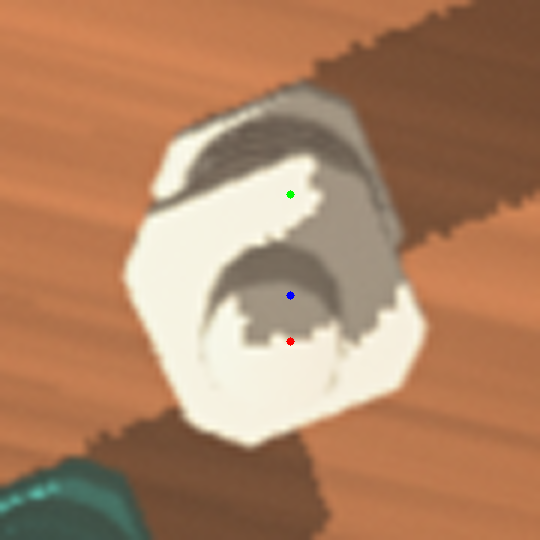

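Emit:
apply_moves(
  plan=[
    {"linear": [0,-1,40],"turn": 0,"claw": 60},
    {"linear": [0,-1,40],"turn": 0,"claw": 60},
    {"linear": [0,0,30],"turn": 0,"claw": 60},
    {"linear": [0,0,9],"turn": 0,"claw": 60},
    {"linear": [0,0,0],"turn": 0,"claw": 60},
  ],
)

```text
time: 3.85
ee_pos: [0.4343, -0.0957, 0.1075]
tool_rot: [3.141, -0.0, 0.245]
wrist_force: [0.4, 0.3, -0.1]
width: 0.0602
```

```bash
python3 - <<'E'
from h import *
st();crop('side','pics/s1.png',300,150,200,150,4)
im=env.read_camera('wrist')[:,:,::-1];cv2.imwrite('pics/w3.png',im)
E
```

```text
t 3.85 p [434.3 -95.7 107.5] rpy [180.  -0.  14.] q [-0.33 -0.19  2.06 -0.    1.27  0.99] w 60.2 F [ 0.4  0.3 -0.1]
```

View pics/s1.png

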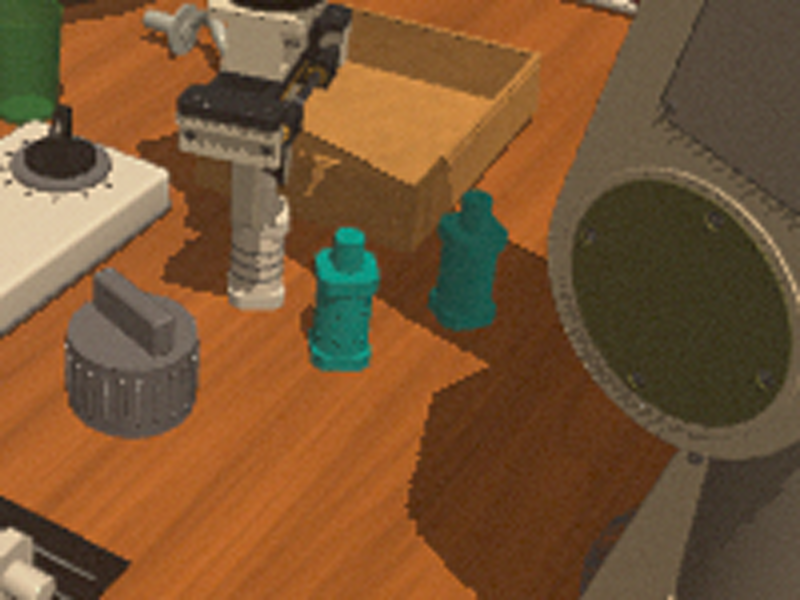

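View pics/w3.png

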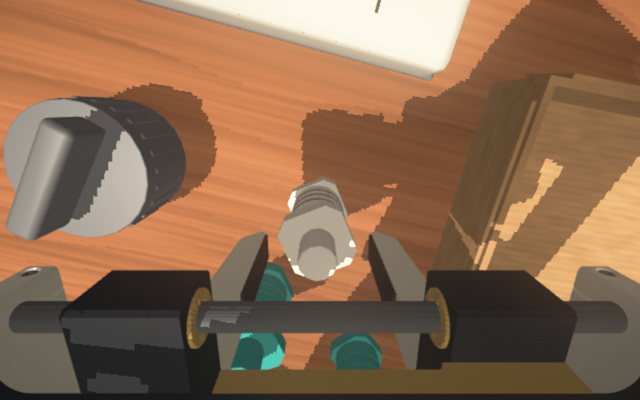

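```bash
python3 - <<'E'
from h import *
k=cal('wrist')
for x in(.43,.434,.438):
  print(x,w2px('wrist',[x,-.0957,.104],k),w2px('wrist',[x,-.0957,.078],k))
im=cv2.imread('pics/w3.png');cv2.imwrite('pics/w3c.png',cv2.resize(im[170:320,230:410],None,fx=4,fy=4,interpolation=cv2.INTER_CUBIC))
E
```

```text
0.43 [315.45512233 268.31096986] [315.75761973 246.97705929]
0.434 [317.24929956 261.86908168] [317.31584123 241.26260859]
0.438 [319.06810828 255.3387556 ] [318.89260336 235.48016401]
```

View pics/w3c.png

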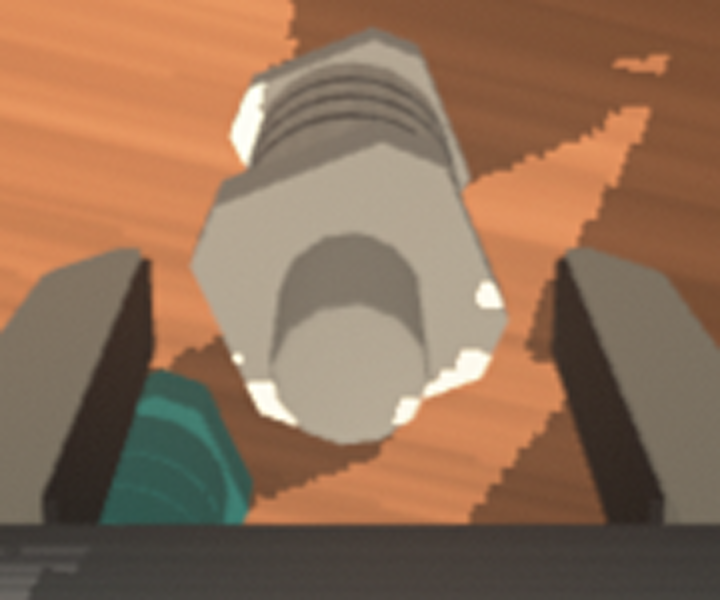

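Emit:
apply_moves(
  plan=[
    {"linear": [0,0,2],"turn": 0,"claw": 15},
    {"linear": [0,0,0],"turn": 0,"claw": 15},
    {"linear": [0,0,0],"turn": 0,"claw": 15},
    {"linear": [0,0,0],"turn": 0,"claw": 15},
  ],
)

```text
time: 4.45
ee_pos: [0.4343, -0.0952, 0.1047]
tool_rot: [3.142, -0.0, 0.246]
wrist_force: [-0.6, -0.0, -0.6]
width: 0.0247
```

```bash
python3 - <<'E'
from h import *
go(550,60,240,14)
E
```

```text
t 4.45 p [434.3 -95.2 104.7] rpy [180.   -0.   14.1] q [-0.33 -0.19  2.06 -0.    1.27  0.99] w 24.7 F [-0.6 -0.  -0.6]
d [ 150.  -122.3 -141.3] n 2.4 turn 0.1 or -179.9 q6deg 56.9
```

Emit:
apply_moves(
  plan=[
    {"linear": [0,0,0],"turn": 0,"claw": 15},
    {"linear": [0,0,-40],"turn": 0,"claw": 15},
    {"linear": [0,0,-50],"turn": 0,"claw": 15},
    {"linear": [0,0,-50],"turn": 0,"claw": 15},
  ],
)

```text
time: 4.95
ee_pos: [0.4337, -0.095, 0.2457]
tool_rot: [-3.141, 0.001, 0.246]
wrist_force: [0.1, 0.0, -1.1]
width: 0.0214
```

Emit:
apply_moves(
  plan=[
    {"linear": [30,-30,0],"turn": 3.5,"claw": 15},
    {"linear": [30,-30,0],"turn": 3.5,"claw": 15},
    {"linear": [30,-30,0],"turn": 3.5,"claw": 15},
    {"linear": [30,-30,0],"turn": 3.5,"claw": 15},
    {"linear": [0,0,0],"turn": 0,"claw": 15},
  ],
)

```text
time: 5.58
ee_pos: [0.5348, 0.0436, 0.2437]
tool_rot: [-3.141, 0.001, 0.004]
wrist_force: [-0.8, -0.1, -1.5]
width: 0.0215
```

```bash
python3 - <<'E'
from h import *
st();k=cal('wrist')
im=env.read_camera('wrist')[:,:,::-1];cv2.imwrite('pics/w4.png',im)
for l in ['filter_mouth','month_dial_grip']:
  print(l,[(np.round(d['xyz'],3).tolist(),round(d['confidence'],2)) for d in env.tip_of('wrist',l)[:4]])
E
```

```text
t 5.58 p [534.8  43.6 243.7] rpy [-1.8e+02  1.0e-01  2.0e-01] q [-0.01 -0.04  1.66  0.    1.52  1.55] w 21.5 F [-0.8 -0.1 -1.5]
filter_mouth []
month_dial_grip [([0.624, -0.102, 0.082], 0.87)]
```

View pics/w4.png

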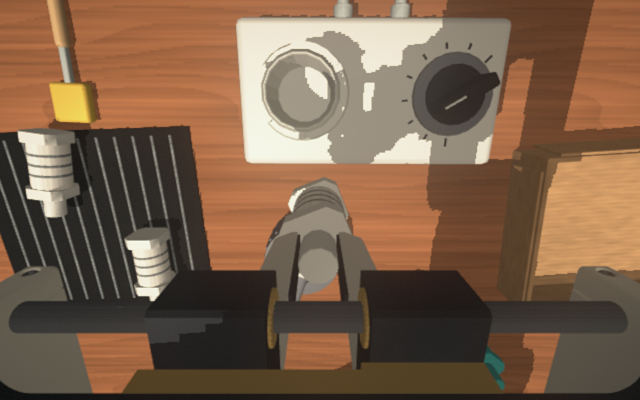

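```bash
python3 - <<'E'
from h import *
im=cv2.imread('pics/w4.png');k=cal('wrist')
a=cv2.resize(im[30:150,240:360],None,fx=5,fy=5,interpolation=cv2.INTER_CUBIC)
cv2.imwrite('pics/w4c.png',a)
def draw(cx,cy,r,z,col):
  pts=[(w2px('wrist',[cx+r*np.cos(t),cy+r*np.sin(t),z],k)-[240,30])*5 for t in np.linspace(0,6.28,60)]
  cv2.polylines(a,[np.int32(pts)],True,col,1)
c=(.626,.057)
draw(*c,.0275,.127,(0,0,255));draw(*c,.0295,.127,(255,0,0));draw(*c,.0275,.049,(0,160,0));draw(*c,.043,.09,(255,0,255))
cv2.imwrite('pics/w4d.png',a)
print(px2w('wrist',300,91,.127,k))
E
```

```text
[0.62380079 0.05552577 0.127     ]
```

View pics/w4c.png

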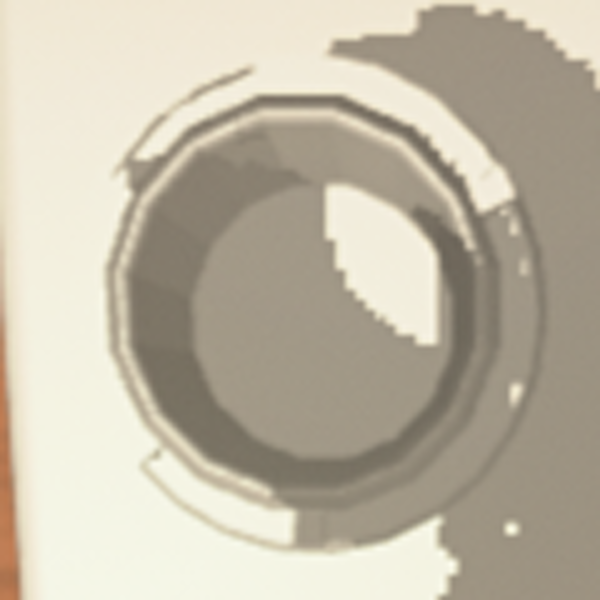

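View pics/w4d.png

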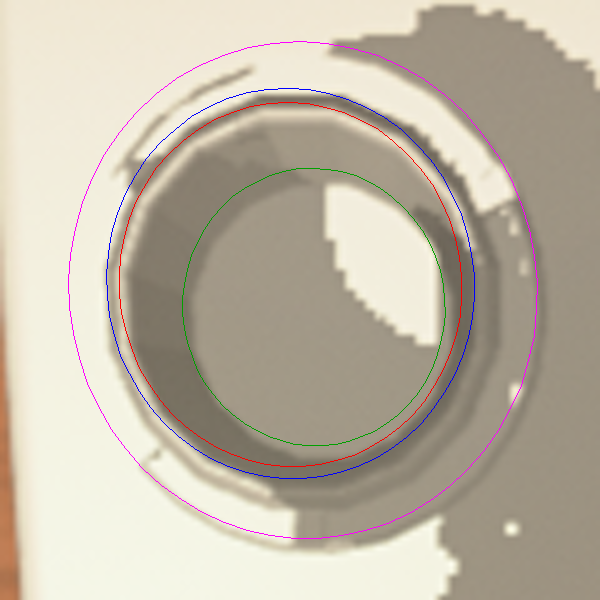

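Emit:
apply_moves(
  plan=[
    {"linear": [30,-4,0],"turn": 0,"claw": 15},
    {"linear": [30,-4,0],"turn": 0,"claw": 15},
    {"linear": [29,-4,0],"turn": 0,"claw": 15},
    {"linear": [0,0,0],"turn": 0,"claw": 15},
  ],
)

```text
time: 6.22
ee_pos: [0.6236, 0.0525, 0.2441]
tool_rot: [3.141, 0.001, 0.001]
wrist_force: [-0.2, -0.3, -2.0]
width: 0.0213
```

```bash
python3 - <<'E'
from h import *
go(623.7,55.4,147.7,0)
crop('side','pics/s2.png',220,140,160,120,5)
im=env.read_camera('wrist')[:,:,::-1];cv2.imwrite('pics/w5.png',im)
E
```

```text
t 6.22 p [623.6  52.5 244.1] rpy [180.   0.   0.] q [ 0.    0.2   1.41 -0.    1.53  1.57] w 21.3 F [-0.2 -0.3 -2. ]
d [ 0.2 -2.9 90.4] n 1.45 turn 0.0 or -180.0 q6deg 90.1
```

View pics/s2.png

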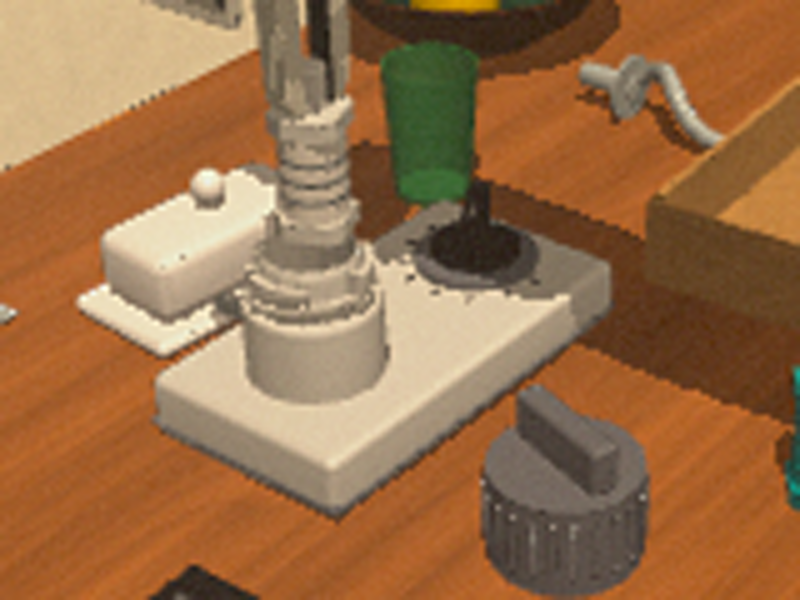

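View pics/w5.png

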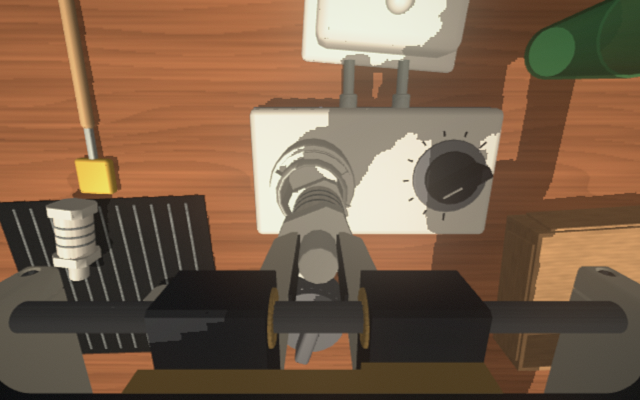

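Emit:
apply_moves(
  plan=[
    {"linear": [0,-1,0],"turn": 0,"claw": 15},
    {"linear": [0,-1,0],"turn": 0,"claw": 15},
    {"linear": [0,0,0],"turn": 0,"claw": 15},
  ],
)

```text
time: 6.7
ee_pos: [0.6229, 0.0557, 0.245]
tool_rot: [-3.142, -0.0, 0.002]
wrist_force: [-0.1, 0.2, -0.9]
width: 0.0215
```

```bash
python3 - <<'E'
from h import *
for i in range(4):
  s=st();im=env.read_camera('wrist')
cv2.imwrite('pics/w6.png',im[:,:,::-1]);k=cal('wrist')
a=cv2.resize(im[120:300,240:400,::-1],None,fx=4,fy=4,interpolation=cv2.INTER_CUBIC)
def draw(cx,cy,r,z,col):
  pts=[(w2px('wrist',[cx+r*np.cos(t),cy+r*np.sin(t),z],k)-[240,120])*4 for t in np.linspace(0,6.28,60)]
  cv2.polylines(a,[np.int32(pts)],True,col,1)
c=(.6237,.0554)
draw(*c,.0275,.127,(0,0,255));draw(*c,.0295,.127,(255,0,0));draw(*c,.0385,.11,(255,0,255))
p=s['ee_pos'];draw(p[0],p[1],.011,p[2],(0,255,255));draw(p[0],p[1],.011,p[2]+.000,(0,255,255))
cv2.imwrite('pics/w6d.png',a)
crop('top','pics/t2.png',260,130,130,100,5)
E
```

```text
t 6.7 p [622.9  55.7 245. ] rpy [-1.8e+02 -0.0e+00  1.0e-01] q [0.01 0.2  1.41 0.   1.53 1.58] w 21.5 F [-0.1  0.2 -0.9]
t 6.75 p [622.9  55.7 244.9] rpy [ 1.8e+02 -0.0e+00  1.0e-01] q [ 0.01  0.2   1.41 -0.    1.53  1.58] w 20.8 F [-0.1  1.1 -1.3]
t 6.8 p [623.   55.7 244.8] rpy [ 1.8e+02 -0.0e+00  1.0e-01] q [ 0.01  0.2   1.41 -0.    1.53  1.58] w 21.5 F [-0.1  0.1 -0.7]
t 6.85 p [623.   55.6 244.7] rpy [ 1.8e+02 -0.0e+00  1.0e-01] q [ 0.01  0.2   1.41 -0.    1.53  1.58] w 21.2 F [ 0.1  0.7 -1.6]
```

View pics/w6d.png

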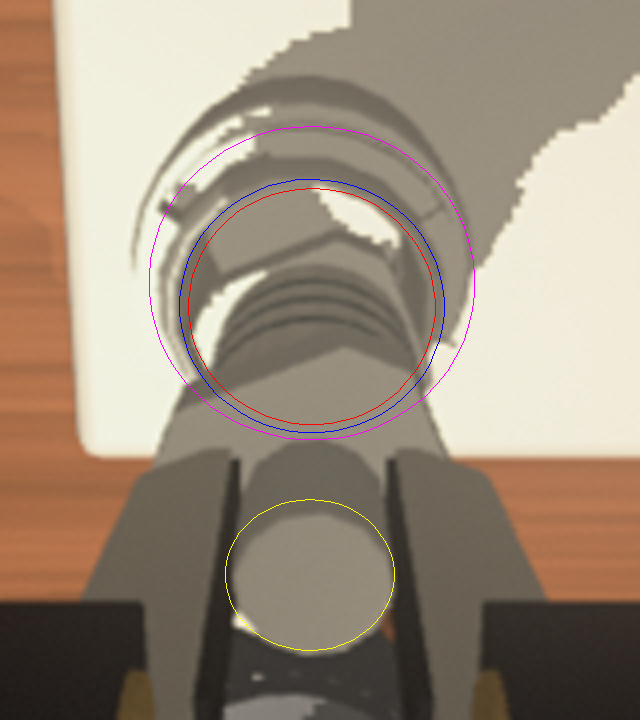

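View pics/t2.png

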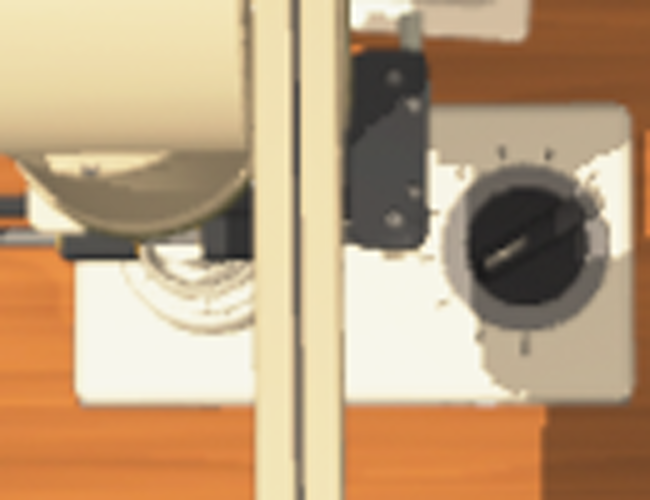

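Emit:
apply_moves(
  plan=[
    {"linear": [0.5,0,15],"turn": 0,"claw": 15},
    {"linear": [0,0,15],"turn": 0,"claw": 15},
    {"linear": [0,0,10],"turn": 0,"claw": 15},
    {"linear": [0,0,0],"turn": 0,"claw": 15},
  ],
)

```text
time: 7.45
ee_pos: [0.623, 0.056, 0.2027]
tool_rot: [-3.141, 0.002, 0.002]
wrist_force: [2.8, 2.8, -4.4]
width: 0.0212
```

```bash
python3 - <<'E'
from h import *
st();crop('side','pics/s3.png',240,160,100,75,8)
E
```

```text
t 7.45 p [623.   56.  202.7] rpy [-1.8e+02  1.0e-01  1.0e-01] q [0.01 0.22 1.46 0.   1.46 1.58] w 21.2 F [ 2.8  2.8 -4.4]
```

View pics/s3.png

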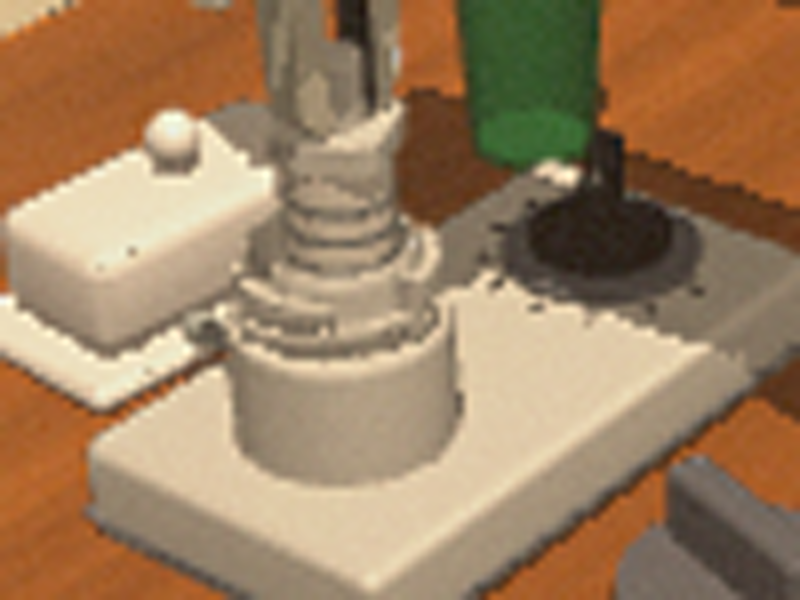

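Emit:
apply_moves(
  plan=[
    {"linear": [0.8,-0.8,12],"turn": 0,"claw": 15},
    {"linear": [0,0,12],"turn": 0,"claw": 15},
    {"linear": [0,0,10],"turn": 0,"claw": 15},
    {"linear": [0,0,0],"turn": 0,"claw": 15},
  ],
)

```text
time: 8.0
ee_pos: [0.6237, 0.0564, 0.169]
tool_rot: [3.142, 0.002, 0.001]
wrist_force: [1.4, 2.3, -2.8]
width: 0.0215
```

Emit:
apply_moves(
  plan=[
    {"linear": [0.3,-0.6,7],"turn": 0,"claw": 15},
    {"linear": [0,0,6],"turn": 0,"claw": 15},
    {"linear": [0,0,0],"turn": 0,"claw": 15},
  ],
)

```text
time: 8.38
ee_pos: [0.6244, 0.0569, 0.1569]
tool_rot: [3.142, 0.001, 0.001]
wrist_force: [0.8, -0.2, -1.9]
width: 0.0212
```

Emit:
apply_moves(
  plan=[
    {"linear": [0,0,2],"turn": 0,"claw": 15},
    {"linear": [0,0,0],"turn": 0,"claw": 40},
    {"linear": [0,0,0],"turn": 0,"claw": 40},
    {"linear": [0,0,0],"turn": 0,"claw": 40},
  ],
)

```text
time: 8.88
ee_pos: [0.6249, 0.057, 0.1559]
tool_rot: [3.142, -0.0, 0.001]
wrist_force: [-0.4, 0.7, -0.8]
width: 0.0398
```

Emit:
apply_moves(
  plan=[
    {"linear": [0,0,-20],"turn": 0,"claw": 50},
    {"linear": [0,0,-35],"turn": 0,"claw": 60},
    {"linear": [0,0,-45],"turn": 0,"claw": 60},
    {"linear": [-50,0,0],"turn": 0,"claw": 60},
    {"linear": [-50,0,0],"turn": 0,"claw": 60},
  ],
)

```text
time: 9.5
ee_pos: [0.5246, 0.0568, 0.2582]
tool_rot: [-3.142, -0.003, 0.001]
wrist_force: [0.1, 0.7, 0.9]
width: 0.0598
```

```bash
python3 - <<'E'
from h import *
st();k=cal('wrist');im=env.read_camera('wrist');cv2.imwrite('pics/w7.png',im[:,:,::-1])
go(437,60,170,-16)
a=cv2.resize(im[20:170,220:370,::-1],None,fx=4,fy=4,interpolation=cv2.INTER_CUBIC)
def draw(cx,cy,r,z,col):
  pts=[(w2px('wrist',[cx+r*np.cos(t),cy+r*np.sin(t),z],k)-[220,20])*4 for t in np.linspace(0,6.28,60)]
  cv2.polylines(a,[np.int32(pts)],True,col,1)
c=(.6242,.057)
draw(*c,.0275,.127,(0,0,255));draw(*c,.0295,.127,(255,0,0));draw(*c,.011,.153,(0,255,255))
cv2.imwrite('pics/w7d.png',a)
E
```

```text
t 9.5 p [524.6  56.8 258.2] rpy [-1.8e+02 -2.0e-01  1.0e-01] q [ 0.01 -0.07  1.67  0.    1.54  1.58] w 59.8 F [0.1 0.7 0.9]
t 9.55 p [518.   57.2 255.5] rpy [-1.8e+02  3.0e-01  1.0e-01] q [ 0.01 -0.08  1.68  0.    1.55  1.58] w 60.0 F [ 1.9  0.9 -1.1]
d [-80.6  -3.   79.9] n 1.29 turn 16.1 or -163.9 q6deg 90.5
```

View pics/w7.png

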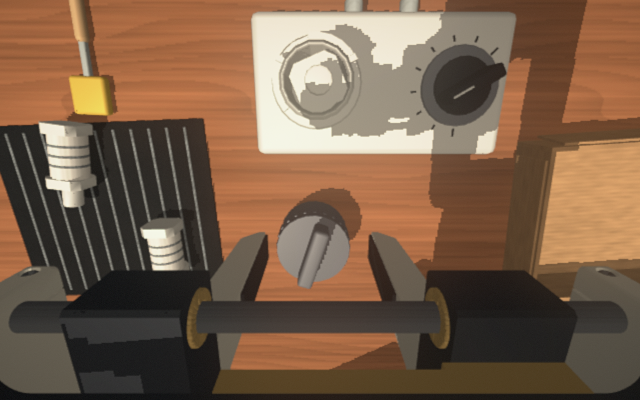

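View pics/w7d.png

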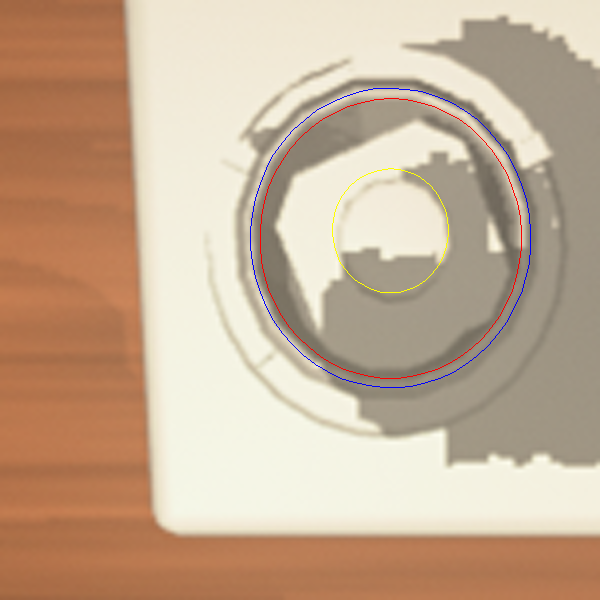

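Emit:
apply_moves(
  plan=[
    {"linear": [-30,-1,0],"turn": 8,"claw": 60},
    {"linear": [-45,0,0],"turn": 8,"claw": 60},
    {"linear": [0,0,0],"turn": 0,"claw": 60},
    {"linear": [0,0,0],"turn": 0,"claw": 60},
  ],
)

```text
time: 10.05
ee_pos: [0.451, 0.064, 0.2573]
tool_rot: [-3.141, -0.003, -0.276]
wrist_force: [-0.2, 0.3, -0.4]
width: 0.0603
```

```bash
python3 - <<'E'
from h import *
st();k=cal('wrist');im=env.read_camera('wrist');cv2.imwrite('pics/w8.png',im[:,:,::-1])
go(437,60,82,-16)
a=cv2.resize(im[130:280,240:400,::-1],None,fx=4,fy=4,interpolation=cv2.INTER_CUBIC)
def pl(pts,col):
  pts=[(w2px('wrist',p,k)-[240,130])*4 for p in pts];cv2.polylines(a,[np.int32(pts)],True,col,1)
c=np.array([.437,.060]);th=np.radians(-16);u=np.array([np.cos(th),np.sin(th)]);v=np.array([-u[1],u[0]])
pl([[*(c+i*.037*u+j*.009*v),.09] for i,j in((1,1),(1,-1),(-1,-1),(-1,1))],(0,0,255))
pl([[c[0]+.045*np.cos(t),c[1]+.045*np.sin(t),.06] for t in np.linspace(0,6.28,60)],(255,0,0))
cv2.imwrite('pics/w8d.png',a)
E
```

```text
t 10.05 p [451.   64.  257.3] rpy [-180.    -0.2  -15.8] q [ 0.03 -0.28  1.85 -0.    1.56  1.88] w 60.3 F [-0.2  0.3 -0.4]
t 10.1 p [451.2  64.  257. ] rpy [-1.80e+02 -1.00e-01 -1.59e+01] q [ 0.03 -0.28  1.85 -0.    1.56  1.88] w 59.7 F [ 1.2  0.1 -0.4]
d [-13.    7.8 168.9] n 2.7 turn 0.1 or -179.9 q6deg 107.5
```

View pics/w8d.png

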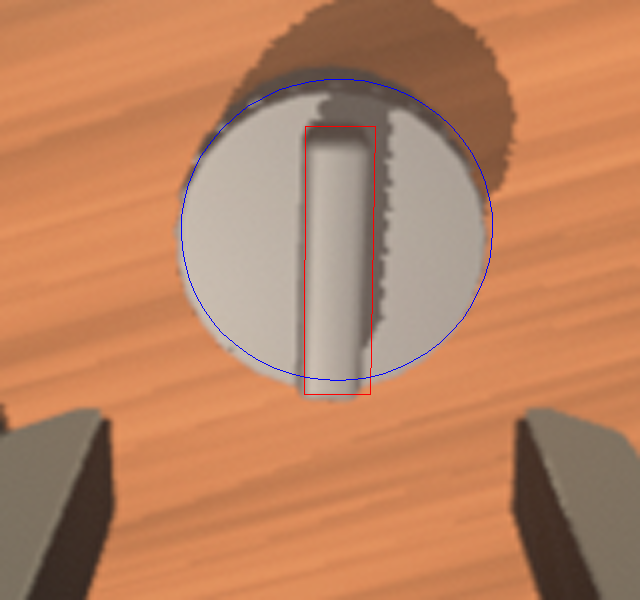

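Emit:
apply_moves(
  plan=[
    {"linear": [-14.5,7,40],"turn": 1.8,"claw": 50},
    {"linear": [0,0,55],"turn": 0,"claw": 45},
    {"linear": [0,0,40],"turn": 0,"claw": 45},
    {"linear": [0,0,20],"turn": 0,"claw": 45},
    {"linear": [0,0,10],"turn": 0,"claw": 45},
  ],
)

```text
time: 10.72
ee_pos: [0.4343, 0.0611, 0.0895]
tool_rot: [3.141, 0.002, -0.309]
wrist_force: [0.5, 0.4, -0.5]
width: 0.045
```

```bash
python3 - <<'E'
from h import *
go(435.5,60.5,82,-17.7)
im=env.read_camera('wrist');cv2.imwrite('pics/w9.png',im[:,:,::-1])
E
```

```text
t 10.72 p [434.3  61.1  89.5] rpy [ 1.80e+02  1.00e-01 -1.77e+01] q [ 0.02 -0.18  2.09 -0.    1.24  1.9 ] w 45.0 F [ 0.5  0.4 -0.5]
d [1.3 0.2 1.5] n 0.02 turn 0.0 or -180.0 q6deg 109.0
```

View pics/w9.png

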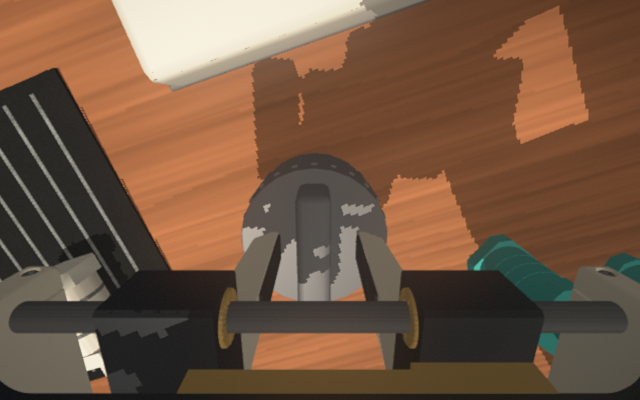

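Emit:
apply_moves(
  plan=[
    {"linear": [1,0,1],"turn": 0,"claw": 10},
    {"linear": [0,0,0],"turn": 0,"claw": 10},
    {"linear": [0,0,0],"turn": 0,"claw": 10},
    {"linear": [0,0,0],"turn": 0,"claw": 10},
    {"linear": [0,0,0],"turn": 0,"claw": 10},
  ],
)

```text
time: 11.4
ee_pos: [0.436, 0.0611, 0.0904]
tool_rot: [-3.141, -0.002, -0.309]
wrist_force: [-0.1, 0.5, 4.9]
width: 0.0177
```

Emit:
apply_moves(
  plan=[
    {"linear": [0,0,-30],"turn": 0,"claw": 10},
    {"linear": [0,0,-50],"turn": 0,"claw": 10},
    {"linear": [0,0,-50],"turn": 0,"claw": 10},
    {"linear": [0,0,-45],"turn": 0,"claw": 10},
    {"linear": [0,0,0],"turn": 0,"claw": 10},
  ],
)

```text
time: 12.02
ee_pos: [0.4371, 0.0609, 0.2687]
tool_rot: [-3.14, -0.007, -0.309]
wrist_force: [-0.1, -0.3, -1.7]
width: 0.018
```

```bash
python3 - <<'E'
from h import *
s=st();k=cal('wrist');im=env.read_camera('wrist')
p=s['ee_pos'];Rt=Ro.from_euler('xyz',s['tool_rot']).as_matrix()
a=cv2.resize(im[150:320,220:420,::-1],None,fx=4,fy=4,interpolation=cv2.INTER_CUBIC)
def pl(pts,col):
  pts=[(w2px('wrist',p+Rt@np.array(q),k)-[220,150])*4 for q in pts];cv2.polylines(a,[np.int32(pts)],True,col,1)
zt=-.002  # wing top relative: TCP at 88.5, wing top 90
for off,col in((0,(0,0,255)),):
  pl([[off+i*.037,j*.009,zt] for i,j in((1,1),(1,-1),(-1,-1),(-1,1))],col)
pl([[.045*np.cos(t),.045*np.sin(t),.0285] for t in np.linspace(0,6.28,60)],(255,0,0))
cv2.imwrite('pics/w10d.png',a)
go(624.2,57,240)
E
```

```text
t 12.03 p [437.1  60.9 268.7] rpy [-179.9   -0.4  -17.7] q [ 0.02 -0.33  1.87 -0.    1.59  1.9 ] w 18.0 F [-0.1 -0.3 -1.7]
t 12.07 p [435.9  60.9 265.9] rpy [-180.    -0.2  -17.7] q [ 0.02 -0.33  1.88 -0.    1.59  1.9 ] w 17.9 F [ 0.9 -0.  -2.1]
d [180.5 -53.5  20.4] n 2.89 turn 0 or 0 q6deg 109.0
```

View pics/w10d.png

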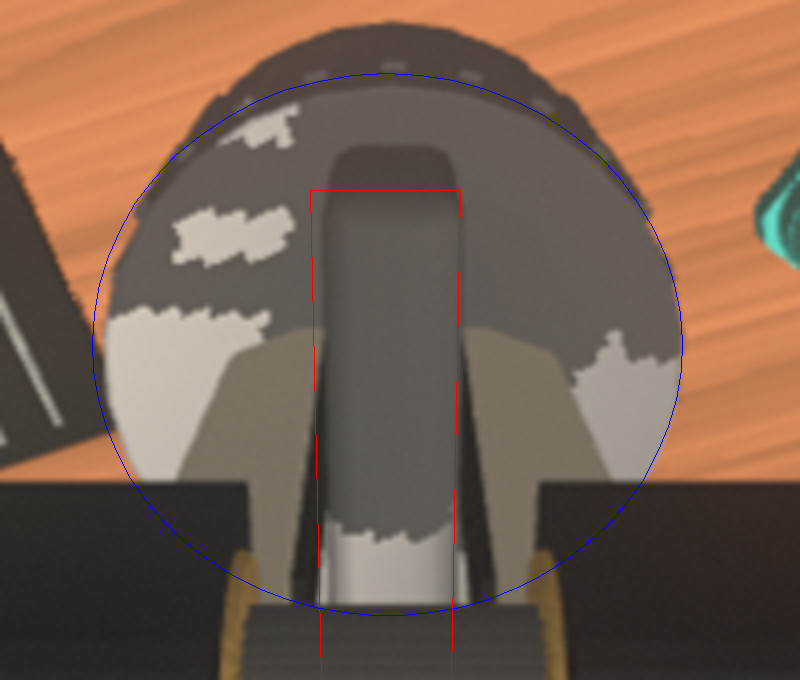

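Emit:
apply_moves(
  plan=[
    {"linear": [30,-9,0],"turn": 0,"claw": 10},
    {"linear": [40,-12,0],"turn": 0,"claw": 10},
    {"linear": [45,-13,0],"turn": 0,"claw": 10},
    {"linear": [40,-12,0],"turn": 0,"claw": 10},
    {"linear": [27,-7.5,0],"turn": 0,"claw": 10},
  ],
)

```text
time: 12.7
ee_pos: [0.6251, 0.0564, 0.2608]
tool_rot: [3.14, 0.005, -0.309]
wrist_force: [0.4, 0.1, -1.0]
width: 0.0177
```

Emit:
apply_moves(
  plan=[
    {"linear": [0,0,0],"turn": 0,"claw": 10},
    {"linear": [0,0,0],"turn": 0,"claw": 10},
  ],
)

```text
time: 12.95
ee_pos: [0.6236, 0.0566, 0.2625]
tool_rot: [3.14, 0.004, -0.309]
wrist_force: [-0.9, -0.0, -0.6]
width: 0.0179
```

```bash
python3 - <<'E'
from h import *
go(624.2,57,204)
im=env.read_camera('wrist');cv2.imwrite('pics/w11.png',im[:,:,::-1])
crop('side','pics/s4.png',220,120,160,120,5)
E
```

```text
t 12.95 p [623.6  56.6 262.5] rpy [179.9   0.2 -17.7] q [ 0.01  0.2   1.38 -0.    1.57  1.89] w 17.9 F [-0.9 -0.  -0.6]
d [ 0.6 -0.7 52.5] n 0.84 turn 0 or 0 q6deg 108.2
```

View pics/w11.png

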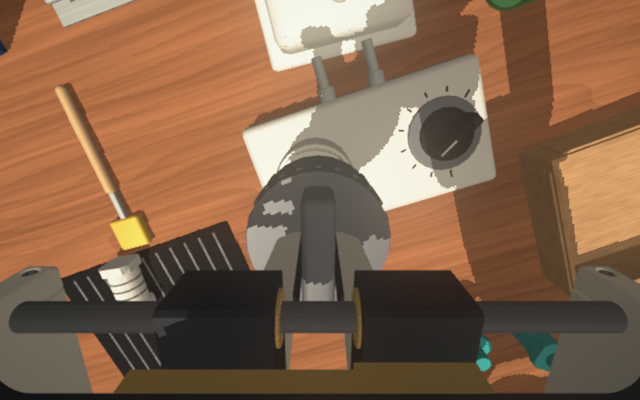

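View pics/s4.png

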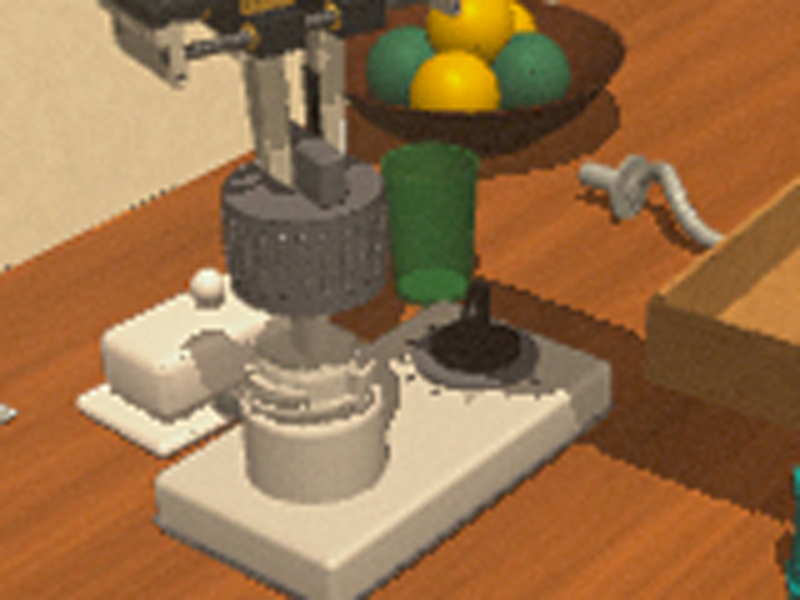

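```bash
python3 - <<'E'
from h import *
for z in (.07,.127,.172,.232): print(z,(w2px('side',[.6242,.057,z])-[220,120])*5)
im=cv2.imread('pics/s4.png');cv2.imwrite('pics/s4c.png',im[140:520,200:430].repeat(2,0)[:600].repeat(2,1)) 
E
```

```text
0.07 [314.22765782 427.53083899]
0.127 [308.42175883 345.90738801]
0.172 [303.61594422 278.34383342]
0.232 [296.87902422 183.63142788]
```

View pics/s4c.png

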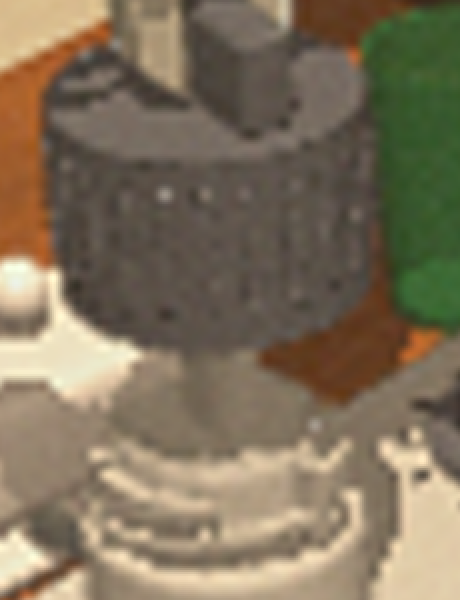

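Emit:
apply_moves(
  plan=[
    {"linear": [2.8,-1,0],"turn": 0,"claw": 10},
    {"linear": [0,0,0],"turn": 0,"claw": 10},
  ],
)

```text
time: 13.3
ee_pos: [0.6278, 0.0567, 0.265]
tool_rot: [-3.141, -0.001, -0.309]
wrist_force: [0.5, 0.1, -1.3]
width: 0.0178
```

```bash
python3 - <<'E'
from h import *
st()
ims=[env.read_camera('side').astype(float) for _ in range(6)];im=np.mean(ims,0).astype(np.uint8)[:,:,::-1]
a=cv2.resize(im[140:230,250:315],None,fx=8,fy=8,interpolation=cv2.INTER_CUBIC)[:600]
k=cal('side')
def circ(cx,cy,r,z,col):
  pts=[(w2px('side',[cx+r*np.cos(t),cy+r*np.sin(t),z],k)-[250,140]+.5)*8 for t in np.linspace(0,6.28,60)];cv2.polylines(a,[np.int32(pts)],True,col,1)
c=(.6242,.057)
circ(*c,.0295,.127,(0,0,255));circ(*c,.043,.096,(0,0,255));circ(*c,.045,.232,(255,0,0));circ(*c,.045,.172,(255,0,0))
cv2.imwrite('pics/s5.png',a)
E
```

```text
t 13.3 p [627.8  56.7 265. ] rpy [-180.    -0.   -17.7] q [0.01 0.2  1.37 0.   1.57 1.89] w 17.8 F [ 0.5  0.1 -1.3]
```

View pics/s5.png

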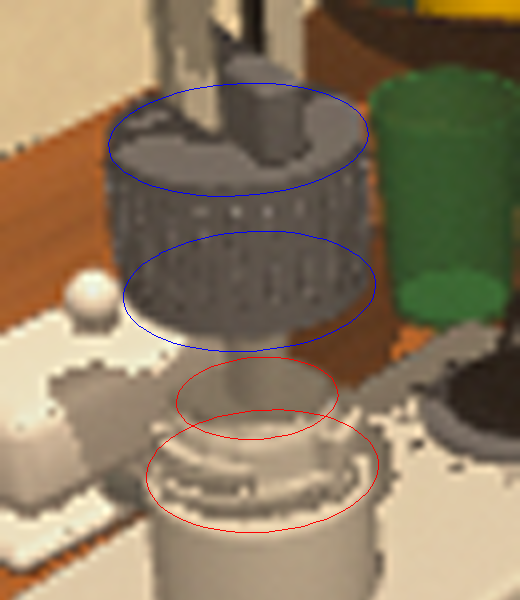

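Emit:
apply_moves(
  plan=[
    {"linear": [0,0,20],"turn": 0,"claw": 10},
    {"linear": [0,0,15],"turn": 0,"claw": 10},
    {"linear": [0,0,0],"turn": 0,"claw": 10},
  ],
)

```text
time: 13.98
ee_pos: [0.6263, 0.0566, 0.2263]
tool_rot: [3.14, 0.005, -0.309]
wrist_force: [-0.4, 0.2, -1.9]
width: 0.0182
```

Emit:
apply_moves(
  plan=[
    {"linear": [0,0,8],"turn": 0,"claw": 10},
    {"linear": [0,0,5],"turn": 0,"claw": 10},
    {"linear": [0,0,0],"turn": 0,"claw": 10},
  ],
)

```text
time: 14.35
ee_pos: [0.6277, 0.0566, 0.2162]
tool_rot: [3.141, 0.001, -0.309]
wrist_force: [-0.7, 0.0, -1.2]
width: 0.0178
```

Emit:
apply_moves(
  plan=[
    {"linear": [0,0,4],"turn": 0,"claw": 10},
    {"linear": [0,0,4],"turn": 0,"claw": 10},
    {"linear": [0,0,0],"turn": 0,"claw": 10},
  ],
)

```text
time: 14.72
ee_pos: [0.6283, 0.0566, 0.2096]
tool_rot: [-3.141, -0.001, -0.309]
wrist_force: [-0.3, -0.8, 3.3]
width: 0.0178
```

Emit:
apply_moves(
  plan=[
    {"linear": [0,0,2],"turn": 0,"claw": 10},
    {"linear": [0,0,0],"turn": 0,"claw": 10},
    {"linear": [0,0,0],"turn": 0,"claw": 10},
  ],
)

```text
time: 15.1
ee_pos: [0.6287, 0.0565, 0.209]
tool_rot: [-3.141, -0.003, -0.309]
wrist_force: [-2.8, -1.0, 10.5]
width: 0.0178
```

```bash
python3 - <<'E'
from h import *
for i in range(3): st();im=env.read_camera('side')
ims=[env.read_camera('side').astype(float) for _ in range(3)];im=np.mean(ims,0).astype(np.uint8)[:,:,::-1]
a=cv2.resize(im[140:230,240:325],None,fx=8,fy=8,interpolation=cv2.INTER_CUBIC)[:600]
cv2.imwrite('pics/s6.png',a)
E
```

```text
t 15.1 p [628.7  56.5 209. ] rpy [-180.    -0.2  -17.7] q [ 0.01  0.23  1.44 -0.    1.47  1.89] w 17.8 F [-2.8 -1.  10.5]
t 15.15 p [628.6  56.5 209. ] rpy [-180.    -0.2  -17.7] q [ 0.01  0.23  1.44 -0.    1.47  1.89] w 17.7 F [-3.2 -1.5 10.9]
t 15.2 p [628.7  56.5 209. ] rpy [-180.    -0.2  -17.7] q [ 0.01  0.23  1.44 -0.    1.47  1.89] w 17.9 F [-3.3 -1.4 10.4]
```

View pics/s6.png

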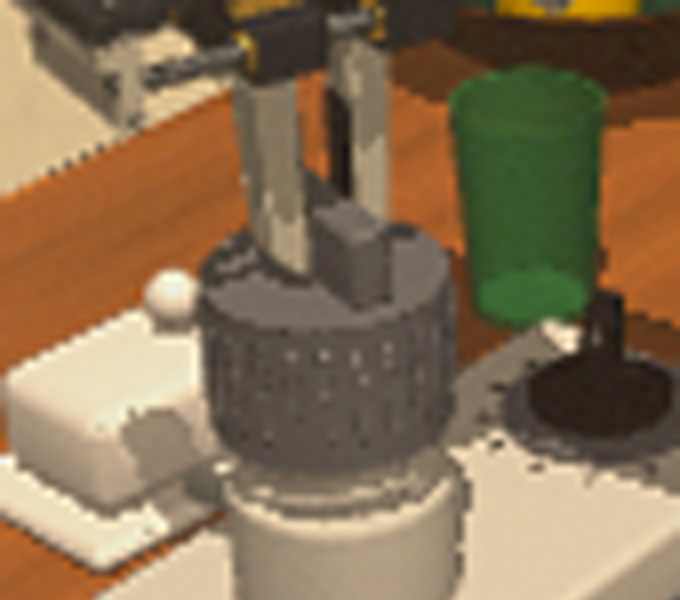

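Emit:
apply_moves(
  plan=[
    {"linear": [-1,-0.5,0],"turn": -8,"claw": 10},
    {"linear": [0,-0.5,0],"turn": -8,"claw": 10},
    {"linear": [0,0,0],"turn": 0,"claw": 10},
  ],
)

```text
time: 15.78
ee_pos: [0.6271, 0.058, 0.2064]
tool_rot: [-3.142, 0.0, -0.031]
wrist_force: [0.4, 0.2, -0.3]
width: 0.0178
```

```bash
python3 - <<'E'
from h import *
s=st();print(s['moment'])
E
```

```text
t 15.78 p [627.1  58.  206.4] rpy [-180.     0.    -1.8] q [0.01 0.23 1.45 0.   1.47 1.61] w 17.8 F [ 0.4  0.2 -0.3]
[ 0.0576369  -0.04781673 -0.0064325 ]
```

Emit:
apply_moves(
  plan=[
    {"linear": [0,0,3],"turn": 0,"claw": 10},
    {"linear": [0,0,0],"turn": 0,"claw": 10},
  ],
)

```text
time: 16.02
ee_pos: [0.6276, 0.058, 0.2062]
tool_rot: [-3.141, -0.002, -0.033]
wrist_force: [-6.0, 0.4, 13.6]
width: 0.0177
```

Emit:
apply_moves(
  plan=[
    {"linear": [-0.8,-0.5,0],"turn": -8,"claw": 10},
    {"linear": [-0.3,-0.5,0],"turn": -8,"claw": 10},
    {"linear": [0,0,0],"turn": 0,"claw": 10},
  ],
)

```text
time: 16.4
ee_pos: [0.6275, 0.0589, 0.2063]
tool_rot: [3.14, -0.005, 0.248]
wrist_force: [0.3, -0.1, 10.9]
width: 0.0176
```

Emit:
apply_moves(
  plan=[
    {"linear": [0,-0.5,0],"turn": -8,"claw": 10},
    {"linear": [0,-0.5,0],"turn": -8,"claw": 10},
    {"linear": [0,0,0],"turn": 0,"claw": 10},
  ],
)

```text
time: 16.77
ee_pos: [0.6272, 0.0599, 0.2063]
tool_rot: [3.139, -0.004, 0.527]
wrist_force: [0.0, -0.4, 10.0]
width: 0.0178
```

Emit:
apply_moves(
  plan=[
    {"linear": [0,-0.5,0],"turn": -8,"claw": 10},
    {"linear": [0,-0.5,0],"turn": -8,"claw": 10},
    {"linear": [0,0,0],"turn": 0,"claw": 10},
  ],
)

```text
time: 17.15
ee_pos: [0.6264, 0.0606, 0.2058]
tool_rot: [3.139, -0.003, 0.806]
wrist_force: [0.2, -0.1, 8.1]
width: 0.018
```

Emit:
apply_moves(
  plan=[
    {"linear": [0,-0.5,0],"turn": -7,"claw": 10},
    {"linear": [0,-0.3,0],"turn": -5,"claw": 10},
    {"linear": [0,0,0],"turn": 0,"claw": 10},
  ],
)

```text
time: 17.52
ee_pos: [0.625, 0.0604, 0.2038]
tool_rot: [3.14, 0.0, 1.014]
wrist_force: [2.5, -3.7, -1.2]
width: 0.0179
```

```bash
python3 - <<'E'
from h import *
s=st();print(s['moment'])
E
```

```text
t 17.52 p [625.   60.4 203.8] rpy [179.9   0.   58.1] q [ 0.02  0.22  1.46 -0.    1.46  0.57] w 17.9 F [ 2.5 -3.7 -1.2]
[-1.05095508 -0.69782824 -0.01777272]
```

Starting to drop (force vanished, z lower). Push down.

Emit:
apply_moves(
  plan=[
    {"linear": [0,0,3],"turn": 0,"claw": 10},
    {"linear": [0,0,3],"turn": 0,"claw": 10},
    {"linear": [0,0,0],"turn": 0,"claw": 10},
  ],
)

```text
time: 17.9
ee_pos: [0.6251, 0.0606, 0.1977]
tool_rot: [3.14, 0.0, 1.015]
wrist_force: [2.8, -5.4, 0.6]
width: 0.0178
```

Emit:
apply_moves(
  plan=[
    {"linear": [-0.5,0.8,2],"turn": 0,"claw": 10},
    {"linear": [0,0,2],"turn": 0,"claw": 10},
    {"linear": [0,0,0],"turn": 0,"claw": 10},
  ],
)

```text
time: 18.27
ee_pos: [0.6254, 0.0603, 0.1958]
tool_rot: [3.14, -0.001, 1.016]
wrist_force: [-4.3, -4.2, 12.5]
width: 0.018
```

Emit:
apply_moves(
  plan=[
    {"linear": [0,0.5,0],"turn": 8,"claw": 10},
    {"linear": [0,0.5,0.3],"turn": 8,"claw": 10},
    {"linear": [0,0,0],"turn": 0,"claw": 10},
  ],
)

```text
time: 18.65
ee_pos: [0.627, 0.0604, 0.1958]
tool_rot: [3.14, -0.004, 0.735]
wrist_force: [0.5, -1.6, 11.5]
width: 0.018
```

```bash
python3 - <<'E'
from h import *
s=st();print(s['moment'])
E
```

```text
t 18.65 p [627.   60.4 195.8] rpy [179.9  -0.2  42.1] q [0.01 0.23 1.46 0.   1.44 0.85] w 18.0 F [ 0.5 -1.6 11.5]
[-0.3797252  -0.15853819 -0.17714037]
```

Emit:
apply_moves(
  plan=[
    {"linear": [0,0.4,0.5],"turn": 8,"claw": 10},
    {"linear": [0,0.4,0.8],"turn": 8,"claw": 10},
    {"linear": [0,0,0],"turn": 0,"claw": 10},
  ],
)

```text
time: 19.02
ee_pos: [0.6275, 0.0599, 0.1944]
tool_rot: [3.141, -0.004, 0.456]
wrist_force: [1.3, -0.4, 11.6]
width: 0.0177
```

Sinking on the thread.

Emit:
apply_moves(
  plan=[
    {"linear": [0,0.4,0.8],"turn": 8,"claw": 10},
    {"linear": [0,0.4,0.8],"turn": 8,"claw": 10},
    {"linear": [0,0,0],"turn": 0,"claw": 10},
  ],
)

```text
time: 19.4
ee_pos: [0.6279, 0.059, 0.1929]
tool_rot: [-3.141, -0.004, 0.176]
wrist_force: [1.1, -0.8, 11.5]
width: 0.0177
```

Emit:
apply_moves(
  plan=[
    {"linear": [0,0.4,0.8],"turn": 8,"claw": 10},
    {"linear": [0,0.4,0.8],"turn": 8,"claw": 10},
    {"linear": [0,0,0],"turn": 0,"claw": 10},
  ],
)

```text
time: 19.77
ee_pos: [0.6278, 0.0584, 0.1912]
tool_rot: [-3.14, -0.004, -0.103]
wrist_force: [0.6, -0.9, 11.8]
width: 0.018
```

```bash
python3 - <<'E'
from h import *
s=st();print(s['moment'])
E
```

```text
t 19.77 p [627.8  58.4 191.2] rpy [-179.9   -0.2   -5.9] q [0.01 0.24 1.47 0.   1.44 1.68] w 18.0 F [ 0.6 -0.9 11.8]
[-0.21281959  0.08199347 -0.30630358]
```

Emit:
apply_moves(
  plan=[
    {"linear": [0,0.4,0.7],"turn": 7,"claw": 10},
    {"linear": [0,0,0],"turn": 0,"claw": 10},
  ],
)

```text
time: 20.02
ee_pos: [0.6278, 0.0577, 0.1906]
tool_rot: [-3.14, -0.003, -0.225]
wrist_force: [-0.1, -1.3, 12.8]
width: 0.0181
```

Emit:
apply_moves(
  plan=[
    {"linear": [0,0.4,0.6],"turn": 6,"claw": 10},
    {"linear": [0,0,0],"turn": 0,"claw": 10},
  ],
)

```text
time: 20.27
ee_pos: [0.627, 0.0577, 0.19]
tool_rot: [-3.14, -0.001, -0.329]
wrist_force: [-3.7, -0.7, 15.0]
width: 0.0177
```

```bash
python3 - <<'E'
from h import *
s=st();print(s['moment'])
E
```

```text
t 20.27 p [627.   57.7 190. ] rpy [-1.799e+02 -1.000e-01 -1.880e+01] q [0.01 0.24 1.47 0.   1.44 1.91] w 17.7 F [-3.7 -0.7 15. ]
[-0.09650577  0.86407216 -0.06435423]
```

Emit:
apply_moves(
  plan=[
    {"linear": [0,0.3,0],"turn": 6,"claw": 10},
    {"linear": [0,0,0],"turn": 0,"claw": 10},
  ],
)

```text
time: 20.52
ee_pos: [0.6273, 0.0576, 0.19]
tool_rot: [-3.139, -0.002, -0.432]
wrist_force: [-2.2, -1.1, 12.4]
width: 0.019
```

```bash
python3 - <<'E'
from h import *
s=st();print(s['moment'])
E
```

```text
t 20.52 p [627.3  57.6 190. ] rpy [-1.799e+02 -1.000e-01 -2.480e+01] q [0.01 0.24 1.47 0.   1.43 2.01] w 19.0 F [-2.2 -1.1 12.4]
[0.01205596 0.3448493  0.86618082]
```

Emit:
apply_moves(
  plan=[
    {"linear": [0,0,0],"turn": 3,"claw": 10},
    {"linear": [0,0,0],"turn": 0,"claw": 10},
    {"linear": [0,0,-1],"turn": -5,"claw": 40},
    {"linear": [0,0,0],"turn": 0,"claw": 40},
    {"linear": [0,0,0],"turn": 0,"claw": 45},
  ],
)

```text
time: 21.15
ee_pos: [0.6259, 0.057, 0.1879]
tool_rot: [-3.142, 0.001, -0.398]
wrist_force: [0.1, 0.1, 0.1]
width: 0.0431
```

Emit:
apply_moves(
  plan=[
    {"linear": [0,0,-25],"turn": 0,"claw": 45},
    {"linear": [0,0,-45],"turn": 0,"claw": 45},
    {"linear": [-40,0,0],"turn": -6,"claw": 45},
    {"linear": [-40,0,0],"turn": -6,"claw": 45},
    {"linear": [-20,0,0],"turn": -6,"claw": 45},
  ],
)

```text
time: 21.78
ee_pos: [0.5299, 0.088, 0.2582]
tool_rot: [-3.141, 0.001, -0.08]
wrist_force: [-0.4, -0.2, 0.3]
width: 0.045
```

```bash
python3 - <<'E'
from h import *
st();im=env.read_camera('wrist');cv2.imwrite('pics/w12.png',im[:,:,::-1]);k=cal('wrist')
for l in ['cap_grip','month_dial_grip']:
  for c in ('wrist','side'):
    if c=='side': env.read_camera('side')
    print(l,c,[(np.round(d['xyz'],3).tolist(),round(d['confidence'],2)) for d in env.tip_of(c,l)[:3]])
crop('side','pics/s7.png',220,120,160,120,5)
go(624.5,-100,82)
E
```

```text
t 21.77 p [529.9  88.  258.2] rpy [-1.8e+02  1.0e-01 -4.6e+00] q [ 0.07 -0.05  1.64  0.    1.55  1.72] w 45.0 F [-0.4 -0.2  0.3]
cap_grip wrist [([0.625, 0.057, 0.172], 0.82)]
cap_grip side [([0.63, 0.057, 0.177], 0.95)]
month_dial_grip wrist [([0.626, -0.102, 0.084], 0.79)]
month_dial_grip side [([0.627, -0.099, 0.079], 0.44)]
t 22.18 p [532.1  86.9 258.3] rpy [180.    0.   -4.8] q [ 0.07 -0.04  1.64  0.    1.54  1.72] w 45.0 F [0.2 0.3 0. ]
d [107.8 178.5 170.3] n 2.86 turn 0 or 0 q6deg 98.7
```

View pics/w12.png

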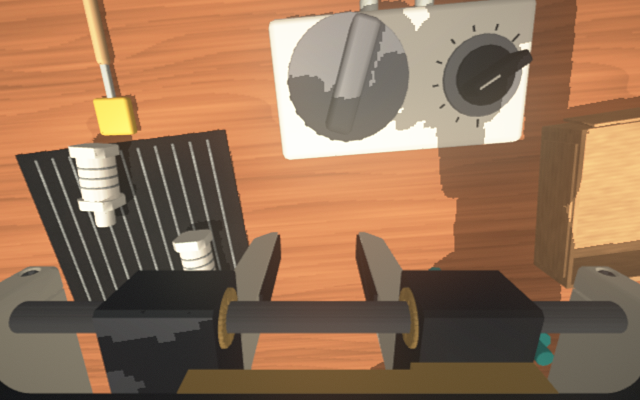

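View pics/s7.png

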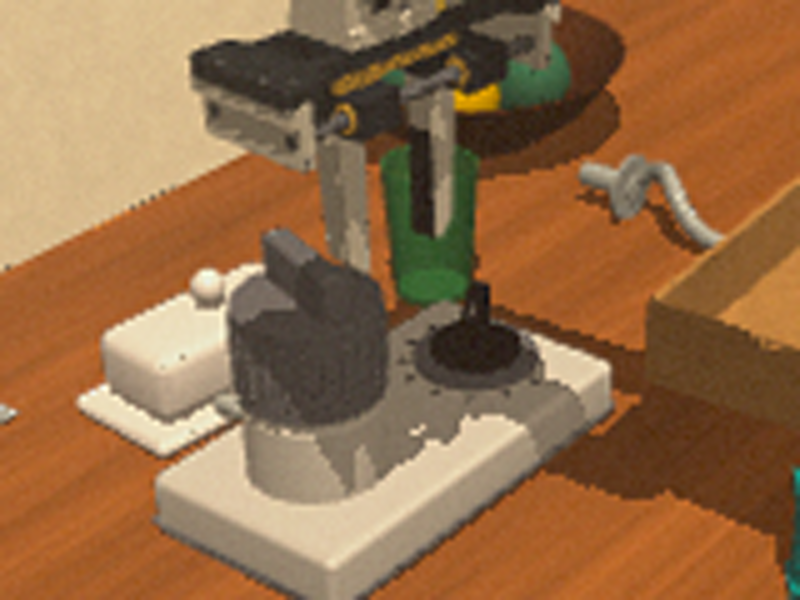

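Emit:
apply_moves(
  plan=[
    {"linear": [26,44,0],"turn": 0,"claw": 45},
    {"linear": [26,44,0],"turn": 0,"claw": 45},
    {"linear": [26,44,0],"turn": 0,"claw": 45},
    {"linear": [26,44,0],"turn": 0,"claw": 45},
    {"linear": [0,0,0],"turn": 10,"claw": 45},
  ],
)

```text
time: 22.8
ee_pos: [0.6216, -0.1007, 0.2572]
tool_rot: [3.141, 0.001, -0.265]
wrist_force: [0.1, 0.2, 0.1]
width: 0.0452
```

Emit:
apply_moves(
  plan=[
    {"linear": [0,0,0],"turn": 10,"claw": 45},
    {"linear": [0,0,0],"turn": 10,"claw": 45},
    {"linear": [0,0,0],"turn": 10,"claw": 45},
    {"linear": [0,0,0],"turn": 10,"claw": 45},
    {"linear": [0,0,0],"turn": 0,"claw": 45},
  ],
)

```text
time: 23.42
ee_pos: [0.621, -0.0971, 0.258]
tool_rot: [3.141, 0.0, -0.955]
wrist_force: [0.1, -0.2, -0.8]
width: 0.0448
```

```bash
python3 - <<'E'
from h import *
st();k=cal('wrist');im=env.read_camera('wrist');cv2.imwrite('pics/w13.png',im[:,:,::-1])
go(625.5,-101,82,-60)
a=cv2.resize(im[100:280,220:420,::-1],None,fx=4,fy=4,interpolation=cv2.INTER_CUBIC)[:600]
def pl(pts,col):
  pts=[(w2px('wrist',p,k)-[220,100])*4 for p in pts];cv2.polylines(a,[np.int32(pts)],True,col,1)
c=np.array([.6255,-.101]);th=np.radians(-60);u=np.array([np.cos(th),np.sin(th)]);v=np.array([-u[1],u[0]])
pl([[*(c+i*.0285*u+j*.007*v),.089] for i,j in((1,1),(1,-1),(-1,-1),(-1,1))],(0,0,255))
cv2.imwrite('pics/w13d.png',a)
E
```

```text
t 23.43 p [621.  -97.1 258. ] rpy [180.    0.  -54.7] q [-0.24  0.2   1.38  0.    1.56  2.29] w 44.8 F [ 0.1 -0.2 -0.8]
t 23.48 p [620.9 -97.  258.1] rpy [180.    0.  -54.5] q [-0.24  0.2   1.38  0.    1.56  2.29] w 45.2 F [ 0.1 -0.6  0.4]
d [  6.   -1.5 170.1] n 2.72 turn 5.5 or -174.5 q6deg 131.0
```

View pics/w13d.png

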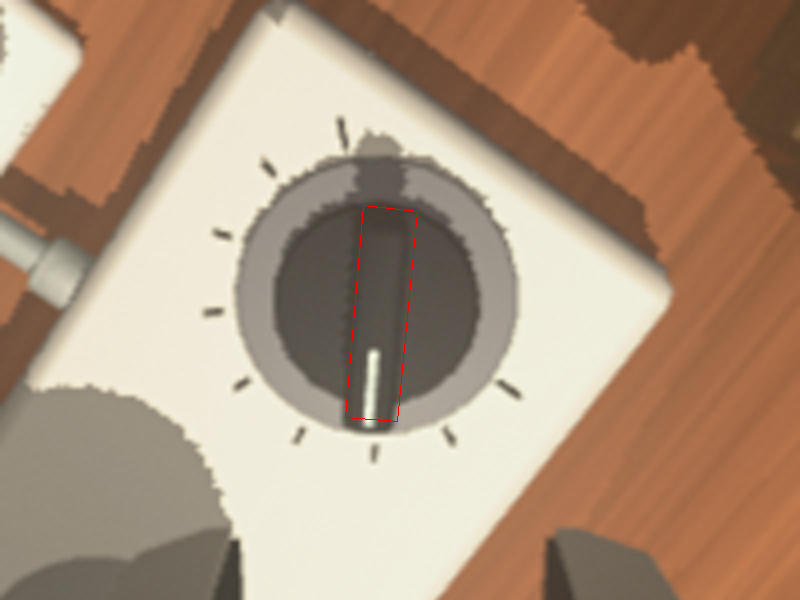

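Emit:
apply_moves(
  plan=[
    {"linear": [5,-2,45],"turn": 4.5,"claw": 40},
    {"linear": [0,0,50],"turn": 0,"claw": 40},
    {"linear": [0,0,50],"turn": 0,"claw": 40},
    {"linear": [0,0,20],"turn": 0,"claw": 40},
    {"linear": [0,0,3],"turn": 0,"claw": 40},
  ],
)

```text
time: 24.1
ee_pos: [0.6247, -0.0995, 0.0895]
tool_rot: [3.14, 0.002, -1.032]
wrist_force: [-0.4, 0.2, 0.9]
width: 0.0398
```

```bash
python3 - <<'E'
from h import *
go(625,-101,82,-59)
im=env.read_camera('wrist');cv2.imwrite('pics/w14.png',im[:,:,::-1])
E
```

```text
t 24.1 p [624.7 -99.5  89.5] rpy [ 1.799e+02  1.000e-01 -5.910e+01] q [-0.24  0.34  1.54  0.    1.27  2.36] w 39.8 F [-0.4  0.2  0.9]
d [1.4 0.5 1.5] n 0.02 turn -0.1 or 179.9 q6deg 135.4
```

View pics/w14.png

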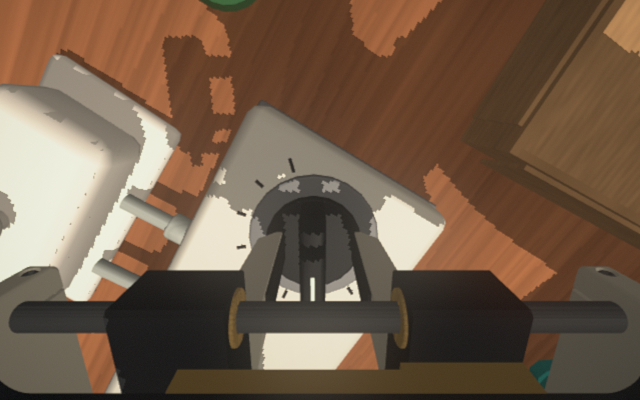

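Aligned on the bar; close and turn counter-clockwise.

Emit:
apply_moves(
  plan=[
    {"linear": [1,0,1],"turn": 0,"claw": 5},
    {"linear": [0,0,0],"turn": 0,"claw": 5},
    {"linear": [0,0,0],"turn": 0,"claw": 5},
    {"linear": [0,0,0],"turn": 0,"claw": 5},
  ],
)

```text
time: 24.65
ee_pos: [0.628, -0.0999, 0.0912]
tool_rot: [-3.137, -0.002, -1.033]
wrist_force: [7.2, 3.2, -0.9]
width: 0.0141
```

Emit:
apply_moves(
  plan=[
    {"linear": [0,0,0],"turn": -8,"claw": 5},
    {"linear": [0,0,0],"turn": -8,"claw": 5},
    {"linear": [0,0,0],"turn": -8,"claw": 5},
    {"linear": [0,0,0],"turn": -8,"claw": 5},
    {"linear": [0,0,0],"turn": 0,"claw": 5},
  ],
)

```text
time: 25.28
ee_pos: [0.6293, -0.0986, 0.0912]
tool_rot: [-3.136, -0.006, -0.472]
wrist_force: [14.3, 9.1, -5.1]
width: 0.0136
```

```bash
python3 - <<'E'
from h import *
s=st();print(s['moment'])
E
```

```text
t 25.27 p [629.3 -98.6  91.2] rpy [-179.7   -0.4  -27. ] q [-0.24  0.34  1.53  0.    1.26  1.8 ] w 13.6 F [14.3  9.1 -5.1]
[ 1.49428539 -2.43087736  0.02996222]
```

Emit:
apply_moves(
  plan=[
    {"linear": [1.5,-2.5,0],"turn": 0,"claw": 5},
    {"linear": [0,0,0],"turn": 0,"claw": 5},
  ],
)

```text
time: 25.52
ee_pos: [0.6297, -0.0984, 0.0911]
tool_rot: [-3.14, -0.003, -0.474]
wrist_force: [3.4, 3.8, 6.2]
width: 0.014
```

Emit:
apply_moves(
  plan=[
    {"linear": [0,0,0],"turn": -7,"claw": 5},
    {"linear": [0,0,0],"turn": -7,"claw": 5},
    {"linear": [0,0,0],"turn": 0,"claw": 5},
  ],
)

```text
time: 25.9
ee_pos: [0.6299, -0.0976, 0.0911]
tool_rot: [-3.139, -0.003, -0.228]
wrist_force: [4.8, 8.1, 5.1]
width: 0.0137
```

```bash
python3 - <<'E'
from h import *
s=st();print(s['moment'])
E
```

```text
t 25.9 p [629.9 -97.6  91.1] rpy [-179.9   -0.2  -13.1] q [-0.24  0.34  1.53  0.    1.27  1.56] w 13.7 F [4.8 8.1 5.1]
[ 1.40867897 -0.80661397  0.00616712]
```

Emit:
apply_moves(
  plan=[
    {"linear": [0.5,-1.5,0],"turn": -5,"claw": 5},
    {"linear": [0,0,0],"turn": -5,"claw": 5},
    {"linear": [0,0,0],"turn": 0,"claw": 5},
  ],
)

```text
time: 26.28
ee_pos: [0.6302, -0.097, 0.0911]
tool_rot: [-3.141, -0.003, -0.055]
wrist_force: [0.8, 5.2, 7.2]
width: 0.0133
```

```bash
python3 - <<'E'
from h import *
s=st();print(s['moment'])
E
```

```text
t 26.27 p [630.2 -97.   91.1] rpy [-1.799e+02 -1.000e-01 -3.100e+00] q [-0.23  0.34  1.53  0.    1.27  1.39] w 13.3 F [0.8 5.2 7.2]
[ 0.96717229 -0.14862281  0.05179057]
```

Emit:
apply_moves(
  plan=[
    {"linear": [0,-0.8,0],"turn": -5,"claw": 5},
    {"linear": [0,0,0],"turn": 0,"claw": 5},
  ],
)

```text
time: 26.52
ee_pos: [0.6302, -0.0967, 0.0912]
tool_rot: [-3.141, -0.003, 0.032]
wrist_force: [1.3, 3.0, 6.1]
width: 0.0138
```

```bash
python3 - <<'E'
from h import *
s=st();print(s['moment'])
E
```

```text
t 26.52 p [630.2 -96.7  91.2] rpy [-180.    -0.2    1.8] q [-0.23  0.34  1.53  0.    1.27  1.31] w 13.8 F [1.3 3.  6.1]
[ 0.57571111 -0.23028757 -0.53369215]
```

Emit:
apply_moves(
  plan=[
    {"linear": [0,0,0],"turn": -5,"claw": 5},
    {"linear": [0,0,0],"turn": 0,"claw": 5},
  ],
)

```text
time: 26.78
ee_pos: [0.6305, -0.0966, 0.0911]
tool_rot: [-3.142, -0.003, 0.118]
wrist_force: [4.2, 4.3, 5.1]
width: 0.0148
```

```bash
python3 - <<'E'
from h import *
s=st();print(s['moment'])
E
```

```text
t 26.77 p [630.5 -96.6  91.1] rpy [-180.    -0.2    6.7] q [-0.23  0.34  1.53  0.    1.27  1.22] w 14.8 F [4.2 4.3 5.1]
[ 0.73115442 -0.59859662 -0.79542913]
```

Emit:
apply_moves(
  plan=[
    {"linear": [0,0,0],"turn": 0,"claw": 40},
    {"linear": [0,0,0],"turn": 0,"claw": 40},
    {"linear": [0,0,0],"turn": 0,"claw": 40},
    {"linear": [0,0,-40],"turn": 0,"claw": 50},
    {"linear": [0,0,-60],"turn": 0,"claw": 60},
  ],
)

```text
time: 27.4
ee_pos: [0.627, -0.0966, 0.1873]
tool_rot: [-3.14, 0.006, 0.118]
wrist_force: [0.6, -0.5, -0.1]
width: 0.0554
```

Emit:
apply_moves(
  plan=[
    {"linear": [0,0,-60],"turn": 0,"claw": 60},
    {"linear": [-30,0,-20],"turn": 0,"claw": 70},
    {"linear": [-30,0,0],"turn": 0,"claw": 70},
    {"linear": [0,0,0],"turn": 0,"claw": 70},
  ],
)

```text
time: 27.9
ee_pos: [0.5683, -0.1043, 0.2698]
tool_rot: [3.141, 0.0, 0.117]
wrist_force: [0.5, -0.3, -0.0]
width: 0.0702
```

```bash
python3 - <<'E'
from h import *
st();im=env.read_camera('wrist');cv2.imwrite('pics/w15.png',im[:,:,::-1])
a=cv2.resize(im[:,:,::-1][40:240,220:440],None,fx=3,fy=3,interpolation=cv2.INTER_CUBIC);cv2.imwrite('pics/w15c.png',a)
for l in ['spent1_mid']:
  for c in ('top','side','wrist'):
    if c!='wrist': cv2.imwrite(f'pics/{c}9.png',env.read_camera(c)[:,:,::-1])
    print(l,c,[(np.round(d['xyz'],3).tolist(),round(d['confidence'],2)) for d in env.tip_of(c,l)[:5]],[(np.round(d['xyz'],3).tolist(),round(d['confidence'],2)) for d in env.boxes_of(c,l)[:5]])
go(440,330,240,0)
E
```

```text
t 27.9 p [ 568.3 -104.3  269.8] rpy [180.    0.    6.7] q [-0.27  0.06  1.51 -0.    1.57  1.18] w 70.2 F [ 0.5 -0.3 -0. ]
spent1_mid top [] []
spent1_mid side [([0.762, -0.218, 0.003], 0.68)] [([0.618, -0.09, 0.067], 0.59)]
spent1_mid wrist [([0.672, -0.403, 0.0], 0.51)] [([0.627, -0.102, 0.056], 0.39)]
t 28.35 p [ 569.8 -103.8  269.1] rpy [-180.     0.     6.8] q [-0.27  0.07  1.51 -0.    1.57  1.18] w 70.3 F [-0.3 -0.2  0.3]
d [ -77.5 -446.1   23.3] n 7.14 turn 6.8 or -173.2 q6deg 67.8
```

View pics/w15c.png

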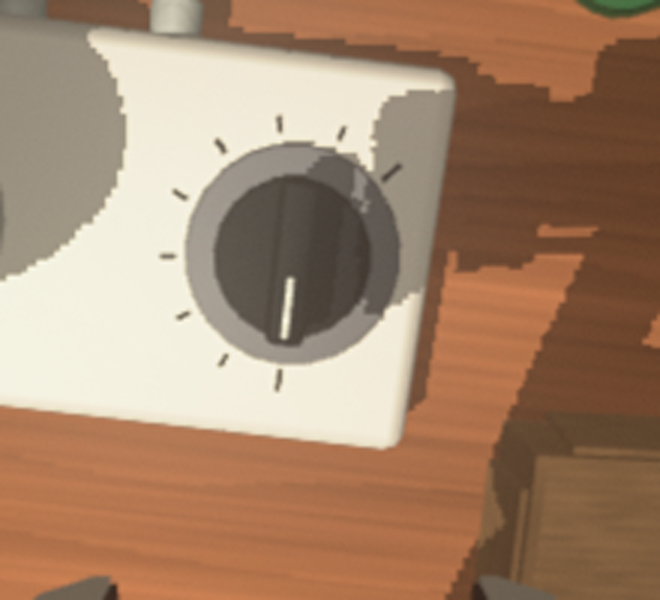

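View pics/top9.png

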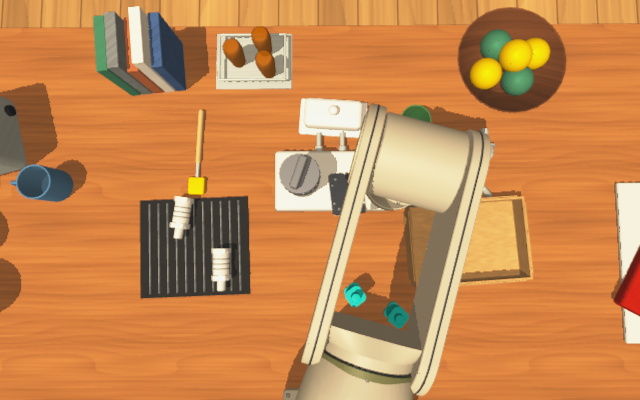

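```bash
python3 - <<'E'
from h import *
for n,a,b in(('A',(215,72),(190,236)),('B',(366,272),(364,444))):
  A=px2w('top',130+a[0]/4,180+a[1]/4,.03);B=px2w('top',130+b[0]/4,180+b[1]/4,.024)
  d=(B-A)[:2];L=np.linalg.norm(d);u=d/L
  print(n,A,B,L,np.degrees(np.arctan2(u[1],u[0])),'bodymid',B[:2]-u*.065)
E
```

```text
A [0.58347387 0.35490316 0.03      ] [0.48053847 0.37036485 0.024     ] 0.10409015366211664 171.45759811152197 bodymid [0.54481737 0.36070966]
B [0.4577578  0.25763639 0.03      ] [0.35111458 0.2587369  0.024     ] 0.10664889922594704 179.40875542252786 bodymid [0.41611112 0.25806616]
```

Emit:
apply_moves(
  plan=[
    {"linear": [-15,-50,0],"turn": 0,"claw": 80},
    {"linear": [-15,-55,0],"turn": 0,"claw": 80},
    {"linear": [-15,-55,0],"turn": 0,"claw": 80},
    {"linear": [-15,-55,0],"turn": 0,"claw": 80},
    {"linear": [-10,-55,0],"turn": 0,"claw": 80},
  ],
)

```text
time: 28.98
ee_pos: [0.4674, 0.1575, 0.2697]
tool_rot: [-3.141, -0.001, 0.118]
wrist_force: [0.9, 0.8, -0.1]
width: 0.0802
```

Emit:
apply_moves(
  plan=[
    {"linear": [-5,-50,0],"turn": 0,"claw": 80},
    {"linear": [0,-40,0],"turn": 0,"claw": 80},
    {"linear": [0,0,0],"turn": 0,"claw": 80},
    {"linear": [0,0,0],"turn": 0,"claw": 80},
  ],
)

```text
time: 29.48
ee_pos: [0.4527, 0.2443, 0.2694]
tool_rot: [3.141, 0.0, 0.119]
wrist_force: [-0.2, 0.2, -0.2]
width: 0.0799
```

```bash
python3 - <<'E'
from h import *
st();k=cal('wrist');im=env.read_camera('wrist');cv2.imwrite('pics/w16.png',im[:,:,::-1])
print([(np.round(d['xyz'],3).tolist(),round(d['confidence'],2)) for d in env.tip_of('wrist','spent1_mid')[:5]])
cv2.imwrite('pics/top10.png',env.read_camera('top')[:,:,::-1])
E
```

```text
t 29.48 p [452.7 244.3 269.4] rpy [180.    0.    6.8] q [ 0.4  -0.11  1.69 -0.    1.57  1.85] w 79.9 F [-0.2  0.2 -0.2]
[]
```

View pics/w16.png

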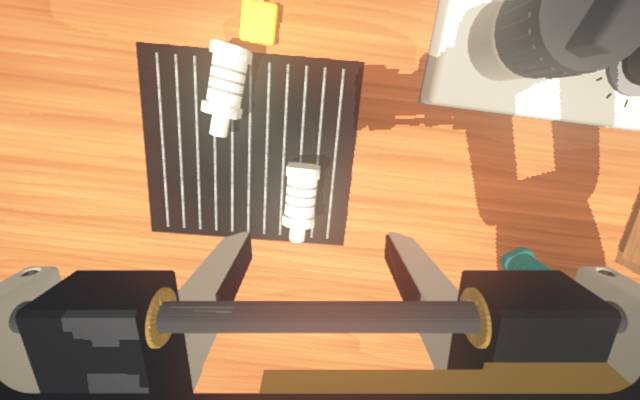

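```bash
python3 - <<'E'
from h import *
k=cal('wrist')
for n,a,b in(('A',(232,45),(219,134)),('B',(303.5,166),(297,240))):
  A=px2w('wrist',*a,.035,k);B=px2w('wrist',*b,.024,k)
  d=(B-A)[:2];L=np.linalg.norm(d);u=d/L
  print(n,A,B,L,np.degrees(np.arctan2(u[1],u[0])),'bodymid',B[:2]-u*.065)
go(415,257,28,0)
go(415,257,28,-1)
E
```

```text
A [0.58492782 0.35635588 0.035     ] [0.48317223 0.37197758 0.024     ] 0.10294773418387518 171.2719959596515 bodymid [0.54741952 0.36211422]
B [0.45730424 0.26238607 0.035     ] [0.35041162 0.26090885 0.024     ] 0.1069028287238457 -179.20823794069148 bodymid [0.41540542 0.26180704]
t 29.62 p [452.9 243.6 269.5] rpy [180.    0.    6.7] q [ 0.39 -0.11  1.69 -0.    1.57  1.85] w 80.3 F [-0.2  0.   1. ]
d [-36.1 -17.8 235.5] n 3.77 turn 6.7 or -173.3 q6deg 105.9
t 29.62 p [452.9 243.6 269.5] rpy [180.    0.    6.7] q [ 0.39 -0.11  1.69 -0.    1.57  1.85] w 80.3 F [-0.2  0.   1. ]
d [-36.1 -17.8 235.5] n 3.77 turn 7.7 or -172.3 q6deg 105.9
```

Emit:
apply_moves(
  plan=[
    {"linear": [0,0,0],"turn": 6.5,"claw": 75},
    {"linear": [-38,-16.5,60],"turn": 0,"claw": 75},
    {"linear": [0,0,60],"turn": 0,"claw": 75},
    {"linear": [0,0,50],"turn": 0,"claw": 75},
    {"linear": [0,0,0],"turn": 0,"claw": 75},
  ],
)

```text
time: 30.25
ee_pos: [0.4169, 0.2563, 0.1041]
tool_rot: [3.138, 0.008, 0.004]
wrist_force: [-0.3, -0.7, 0.9]
width: 0.0747
```

```bash
python3 - <<'E'
from h import *
go(415,260,28,0)
im=env.read_camera('wrist');cv2.imwrite('pics/w17.png',im[:,:,::-1])
E
```

```text
t 30.25 p [416.9 256.3 104.1] rpy [179.8   0.5   0.2] q [ 0.45 -0.05  1.93 -0.    1.26  2.01] w 74.7 F [-0.3 -0.7  0.9]
d [-1.3 -4.  70.1] n 1.12 turn 0.2 or -179.8 q6deg 115.4
```

View pics/w17.png

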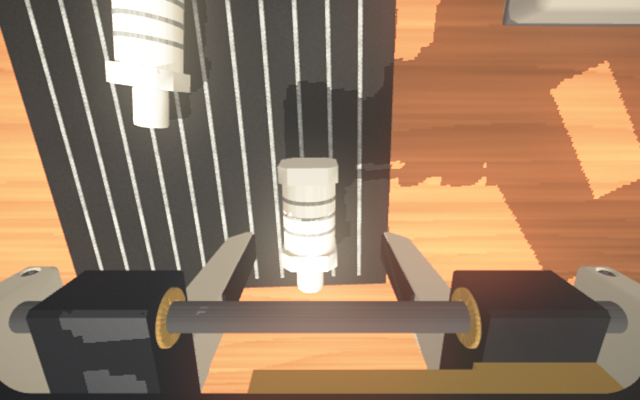

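Emit:
apply_moves(
  plan=[
    {"linear": [-1,-4,30],"turn": 0,"claw": 75},
    {"linear": [0,0,25],"turn": 0,"claw": 75},
    {"linear": [0,0,12],"turn": 0,"claw": 75},
    {"linear": [0,0,0],"turn": 0,"claw": 75},
  ],
)

```text
time: 30.8
ee_pos: [0.4198, 0.2628, 0.0424]
tool_rot: [-3.141, -0.001, 0.005]
wrist_force: [-0.0, 1.0, 0.6]
width: 0.0753
```

```bash
python3 - <<'E'
from h import *
go(415,260,28,0)
im=env.read_camera('wrist');cv2.imwrite('pics/w18.png',im[:,:,::-1])
E
```

```text
t 30.8 p [419.8 262.8  42.4] rpy [-1.8e+02 -1.0e-01  3.0e-01] q [ 0.46  0.05  1.96 -0.    1.13  2.02] w 75.3 F [-0.   1.   0.6]
d [-4.8  2.8  8.3] n 0.13 turn 0.3 or -179.7 q6deg 115.9
```

View pics/w18.png

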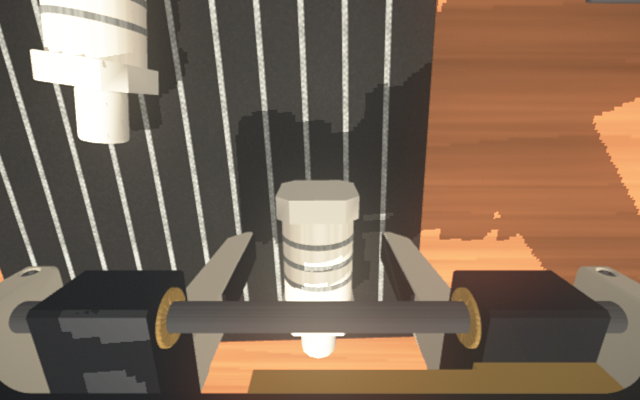

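Emit:
apply_moves(
  plan=[
    {"linear": [-3,0,7],"turn": 0,"claw": 75},
    {"linear": [0,0,2],"turn": 0,"claw": 30},
    {"linear": [0,0,0],"turn": 0,"claw": 30},
    {"linear": [0,0,0],"turn": 0,"claw": 30},
    {"linear": [0,0,0],"turn": 0,"claw": 30},
  ],
)

```text
time: 31.48
ee_pos: [0.416, 0.2627, 0.0323]
tool_rot: [-3.141, -0.0, 0.005]
wrist_force: [0.1, -1.1, -0.6]
width: 0.0397
```

Emit:
apply_moves(
  plan=[
    {"linear": [0,0,-30],"turn": 0,"claw": 30},
    {"linear": [0,0,-50],"turn": 0,"claw": 30},
    {"linear": [0,0,-60],"turn": 0,"claw": 30},
    {"linear": [0,0,-60],"turn": 0,"claw": 30},
    {"linear": [0,0,0],"turn": 0,"claw": 30},
  ],
)

```text
time: 32.1
ee_pos: [0.4187, 0.2641, 0.2384]
tool_rot: [-3.137, -0.01, 0.005]
wrist_force: [0.2, -0.6, -2.1]
width: 0.0393
```

```bash
python3 - <<'E'
from h import *
go(445,-300,240,0)
im=env.read_camera('wrist');cv2.imwrite('pics/w19.png',im[:,:,::-1])
E
```

```text
t 32.1 p [418.7 264.1 238.4] rpy [-179.7   -0.5    0.3] q [ 0.46 -0.17  1.79  0.    1.51  2.02] w 39.3 F [ 0.2 -0.6 -2.1]
d [ 23.6 564.2 -10.1] n 9.03 turn 0.3 or -179.7 q6deg 116.0
```

View pics/w19.png

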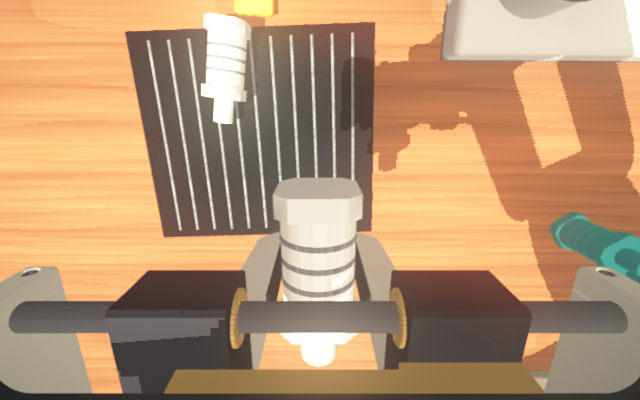

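Emit:
apply_moves(
  plan=[
    {"linear": [3,40,-5],"turn": 0,"claw": 30},
    {"linear": [3,52,-5],"turn": 0,"claw": 30},
    {"linear": [5,52,0],"turn": 0,"claw": 30},
    {"linear": [5,52,0],"turn": 0,"claw": 30},
    {"linear": [5,52,0],"turn": 0,"claw": 30},
  ],
)

```text
time: 32.78
ee_pos: [0.4368, 0.0132, 0.2396]
tool_rot: [-3.141, 0.004, 0.005]
wrist_force: [1.5, 0.4, -1.8]
width: 0.0394
```

Emit:
apply_moves(
  plan=[
    {"linear": [8,52,0],"turn": 0,"claw": 30},
    {"linear": [8,52,0],"turn": 0,"claw": 30},
    {"linear": [8,52,0],"turn": 0,"claw": 30},
    {"linear": [8,52,0],"turn": 0,"claw": 30},
    {"linear": [8,50,0],"turn": 0,"claw": 30},
  ],
)

```text
time: 33.4
ee_pos: [0.4783, -0.2442, 0.2392]
tool_rot: [-3.139, 0.003, 0.005]
wrist_force: [-0.2, 0.4, -1.8]
width: 0.0394
```

Emit:
apply_moves(
  plan=[
    {"linear": [8,45,0],"turn": 0,"claw": 30},
    {"linear": [0,0,0],"turn": 0,"claw": 30},
    {"linear": [0,0,0],"turn": 0,"claw": 30},
  ],
)

```text
time: 33.78
ee_pos: [0.4867, -0.2872, 0.2397]
tool_rot: [-3.139, 0.003, 0.004]
wrist_force: [-0.4, -0.1, -0.5]
width: 0.0397
```

```bash
python3 - <<'E'
from h import *
st();k=cal('wrist');im=env.read_camera('wrist');cv2.imwrite('pics/w20.png',im[:,:,::-1])
go(488,-295,34,0)
for c in [(.57,-.214),(.57,-.484),(.38,-.484),(.38,-.214)]: print(w2px('wrist',[*c,.062],k))
E
```

```text
t 33.77 p [ 486.7 -287.2  239.7] rpy [-179.8    0.2    0.3] q [-0.62  0.04  1.59  0.    1.51  0.94] w 39.7 F [-0.4 -0.1 -0.5]
t 33.83 p [ 487.  -286.9  240.3] rpy [-1.799e+02  1.000e-01  3.000e-01] q [-0.62  0.04  1.59  0.    1.51  0.94] w 39.8 F [-0.6 -0.2 -2.3]
d [  1.5   8.6 200.3] n 3.2 turn 0.3 or -179.7 q6deg 54.0
[245.51076464 100.21926861]
[515.59400811 101.45425374]
[484.32443396 270.02077627]
[255.96764824 268.68734443]
```

View pics/w20.png

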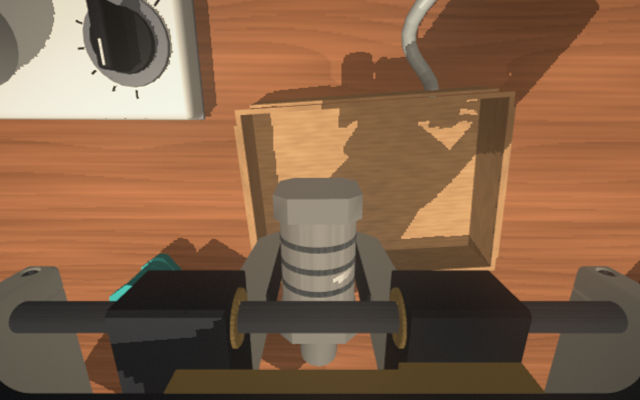

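Emit:
apply_moves(
  plan=[
    {"linear": [2,9,50],"turn": 0,"claw": 30},
    {"linear": [0,0,55],"turn": 0,"claw": 30},
    {"linear": [0,0,50],"turn": 0,"claw": 30},
    {"linear": [0,0,30],"turn": 0,"claw": 30},
    {"linear": [0,0,0],"turn": 0,"claw": 30},
  ],
)

```text
time: 34.45
ee_pos: [0.4875, -0.2941, 0.0539]
tool_rot: [-3.138, 0.005, 0.006]
wrist_force: [0.1, 0.9, -1.6]
width: 0.0396
```

Emit:
apply_moves(
  plan=[
    {"linear": [0,0,10],"turn": 0,"claw": 30},
    {"linear": [0,0,5],"turn": 0,"claw": 30},
    {"linear": [0,0,0],"turn": 0,"claw": 30},
  ],
)

```text
time: 34.83
ee_pos: [0.49, -0.2972, 0.0427]
tool_rot: [3.141, -0.001, 0.005]
wrist_force: [-0.9, 0.1, -2.0]
width: 0.0391
```

Emit:
apply_moves(
  plan=[
    {"linear": [0,0,6],"turn": 0,"claw": 30},
    {"linear": [0,0,0],"turn": 0,"claw": 30},
    {"linear": [0,0,0],"turn": 0,"claw": 60},
    {"linear": [0,0,0],"turn": 0,"claw": 60},
    {"linear": [0,0,0],"turn": 0,"claw": 60},
  ],
)

```text
time: 35.45
ee_pos: [0.4899, -0.2972, 0.0365]
tool_rot: [3.141, -0.001, 0.005]
wrist_force: [-0.5, 0.0, -0.0]
width: 0.0592
```

Emit:
apply_moves(
  plan=[
    {"linear": [0,0,-40],"turn": 0,"claw": 60},
    {"linear": [0,0,-60],"turn": 0,"claw": 60},
    {"linear": [0,0,-60],"turn": 0,"claw": 60},
    {"linear": [0,0,-60],"turn": 0,"claw": 70},
    {"linear": [0,0,0],"turn": 0,"claw": 70},
  ],
)

```text
time: 36.08
ee_pos: [0.4923, -0.2989, 0.2636]
tool_rot: [3.134, -0.01, 0.005]
wrist_force: [0.2, -0.3, -1.0]
width: 0.0692
```

```bash
python3 - <<'E'
from h import *
im=env.read_camera('wrist');cv2.imwrite('pics/w21.png',im[:,:,::-1])
go(490,330,240,-8)
cv2.imwrite('pics/side11.png',env.read_camera('side')[:,:,::-1])
E
```

```text
t 36.12 p [ 491.1 -298.   259.7] rpy [179.8  -0.3   0.3] q [-0.63  0.05  1.55  0.    1.54  0.93] w 69.9 F [ 0.4 -0.2 -1.2]
d [   2.  -628.1   11.3] n 10.05 turn 8.3 or -171.7 q6deg 53.4
```

View pics/w21.png

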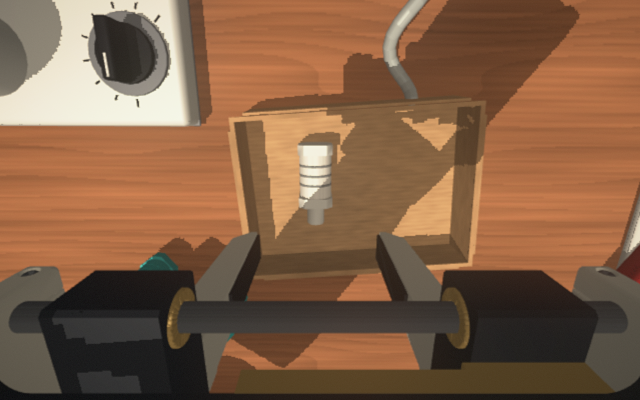

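View pics/side11.png

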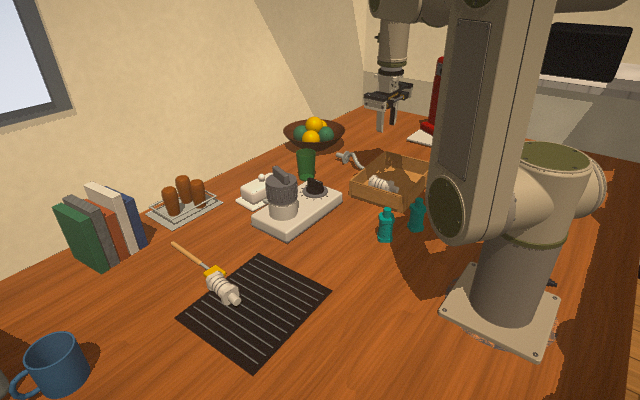

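Emit:
apply_moves(
  plan=[
    {"linear": [0,-45,0],"turn": 1,"claw": 75},
    {"linear": [0,-55,0],"turn": 0,"claw": 75},
    {"linear": [0,-55,0],"turn": 0,"claw": 75},
    {"linear": [0,-55,0],"turn": 0,"claw": 75},
    {"linear": [0,-55,0],"turn": 0,"claw": 75},
  ],
)

```text
time: 36.8
ee_pos: [0.4908, -0.0301, 0.2535]
tool_rot: [-3.141, 0.004, -0.013]
wrist_force: [0.7, -0.5, 0.1]
width: 0.0749
```

Emit:
apply_moves(
  plan=[
    {"linear": [0,-55,0],"turn": 0,"claw": 75},
    {"linear": [0,-55,0],"turn": 0,"claw": 75},
    {"linear": [0,-55,0],"turn": 0,"claw": 75},
    {"linear": [0,-55,0],"turn": 0,"claw": 75},
    {"linear": [0,-55,0],"turn": 7,"claw": 75},
  ],
)

```text
time: 37.42
ee_pos: [0.4943, 0.2444, 0.2534]
tool_rot: [3.14, 0.003, -0.137]
wrist_force: [0.9, 0.2, -0.0]
width: 0.0753
```

Emit:
apply_moves(
  plan=[
    {"linear": [0,-45,0],"turn": 0,"claw": 75},
    {"linear": [0,-45,0],"turn": 0,"claw": 75},
    {"linear": [0,0,0],"turn": 0,"claw": 75},
    {"linear": [0,0,0],"turn": 0,"claw": 75},
  ],
)

```text
time: 37.92
ee_pos: [0.5069, 0.3315, 0.2538]
tool_rot: [3.139, 0.003, -0.134]
wrist_force: [-0.6, -0.1, 0.2]
width: 0.075
```

```bash
python3 - <<'E'
from h import *
k=cal('wrist');im=env.read_camera('wrist');cv2.imwrite('pics/w22.png',im[:,:,::-1])
go(546,361,28,-8.5)
E
```

```text
t 37.98 p [507.2 331.1 254.5] rpy [ 1.799e+02  1.000e-01 -7.700e+00] q [ 0.49  0.14  1.45 -0.    1.55  2.2 ] w 74.8 F [ 0.3  0.1 -0.4]
d [ 34.9 -35.3 220.3] n 3.53 turn 0.8 or -179.2 q6deg 126.0
```

View pics/w22.png

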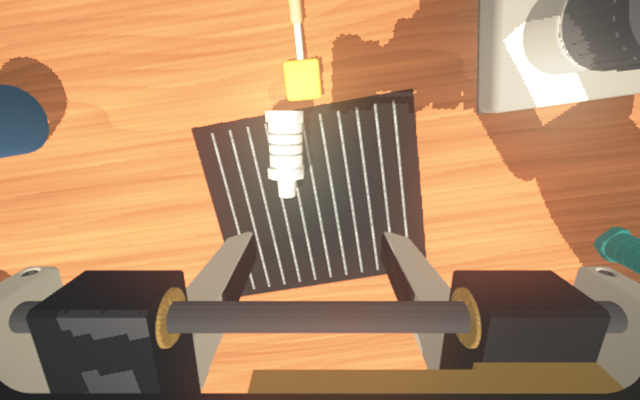

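```bash
python3 - <<'E'
from h import *
k=cal('wrist')
A=px2w('wrist',285,114,.035,k);B=px2w('wrist',287,196,.024,k);d=(B-A)[:2];L=np.linalg.norm(d);u=d/L
print(A,B,L,np.degrees(np.arctan2(u[1],u[0])),'bodymid',B[:2]-u*.065)
E
```

```text
[0.58093528 0.35839621 0.035     ] [0.48069417 0.37380029 0.024     ] 0.10141778128219917 171.26368334471925 bodymid [0.54494003 0.36392761]
```

Emit:
apply_moves(
  plan=[
    {"linear": [17,-16,55],"turn": 1,"claw": 75},
    {"linear": [17,-16,55],"turn": 0,"claw": 75},
    {"linear": [0,0,40],"turn": 0,"claw": 75},
    {"linear": [0,0,0],"turn": 0,"claw": 75},
    {"linear": [0,0,0],"turn": 0,"claw": 75},
  ],
)

```text
time: 38.6
ee_pos: [0.5469, 0.3586, 0.1082]
tool_rot: [-3.14, -0.002, -0.153]
wrist_force: [0.5, 0.3, 1.1]
width: 0.0748
```

```bash
python3 - <<'E'
from h import *
k=cal('wrist');im=env.read_camera('wrist');cv2.imwrite('pics/w23.png',im[:,:,::-1])
go(546,361,28,-8.5)
E
```

```text
t 38.65 p [547.5 359.1 109.3] rpy [-179.9   -0.2   -8.8] q [ 0.5   0.37  1.46 -0.    1.31  2.23] w 75.2 F [ 0.4 -0.3  0.6]
d [-2.  -1.4 75.3] n 1.2 turn -0.3 or 179.7 q6deg 127.5
```

View pics/w23.png

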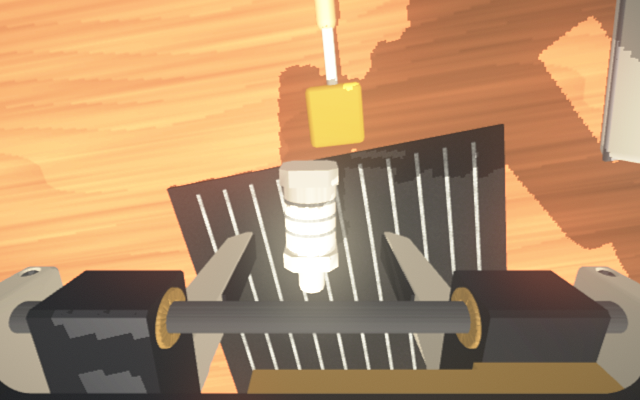

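Emit:
apply_moves(
  plan=[
    {"linear": [-3,-4,35],"turn": 0,"claw": 75},
    {"linear": [0,0,25],"turn": 0,"claw": 75},
    {"linear": [0,0,10],"turn": 0,"claw": 75},
    {"linear": [0,0,0],"turn": 0,"claw": 75},
  ],
)

```text
time: 39.15
ee_pos: [0.5442, 0.3636, 0.0374]
tool_rot: [-3.141, -0.001, -0.152]
wrist_force: [0.1, -0.3, 0.1]
width: 0.0751
```

```bash
python3 - <<'E'
from h import *
im=env.read_camera('wrist');cv2.imwrite('pics/w24.png',im[:,:,::-1])
go(545,363.5,28,-8.5)
E
```

```text
t 39.2 p [544.6 363.8  38. ] rpy [-1.799e+02 -1.000e-01 -8.700e+00] q [0.51 0.45 1.5  0.   1.19 2.23] w 74.9 F [-0.   0.4  0.8]
d [0.4 0.3 4. ] n 0.06 turn -0.2 or 179.8 q6deg 128.0
```

View pics/w24.png

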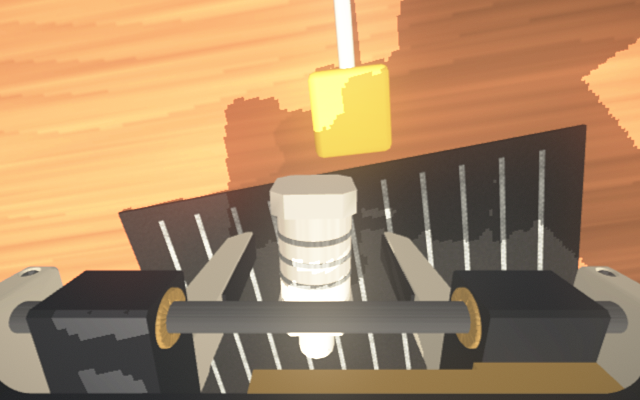

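Emit:
apply_moves(
  plan=[
    {"linear": [0,0,5],"turn": 0,"claw": 75},
    {"linear": [0,0,0],"turn": 0,"claw": 30},
    {"linear": [0,0,0],"turn": 0,"claw": 30},
    {"linear": [0,0,0],"turn": 0,"claw": 30},
    {"linear": [0,0,0],"turn": 0,"claw": 30},
  ],
)

```text
time: 39.83
ee_pos: [0.5437, 0.3636, 0.0313]
tool_rot: [-3.141, -0.0, -0.152]
wrist_force: [-0.4, -0.8, -0.3]
width: 0.0397
```

Emit:
apply_moves(
  plan=[
    {"linear": [0,0,-30],"turn": 0,"claw": 30},
    {"linear": [0,0,-55],"turn": 0,"claw": 30},
    {"linear": [0,0,-60],"turn": 0,"claw": 30},
    {"linear": [-30,0,-60],"turn": -8.5,"claw": 30},
    {"linear": [-30,0,0],"turn": 0,"claw": 30},
  ],
)

```text
time: 40.45
ee_pos: [0.4881, 0.3694, 0.239]
tool_rot: [-3.136, -0.009, -0.002]
wrist_force: [-0.6, 0.7, -1.2]
width: 0.0398
```

```bash
python3 - <<'E'
from h import *
go(490,-395,245,0)
im=env.read_camera('wrist');cv2.imwrite('pics/w25.png',im[:,:,::-1])
E
```

```text
t 40.45 p [488.1 369.4 239. ] rpy [-1.797e+02 -5.000e-01 -1.000e-01] q [0.56 0.15 1.47 0.   1.51 2.14] w 39.8 F [-0.6  0.7 -1.2]
d [  3.6 764.4 -16.5] n 12.23 turn -0.1 or 179.9 q6deg 122.4
```

View pics/w25.png

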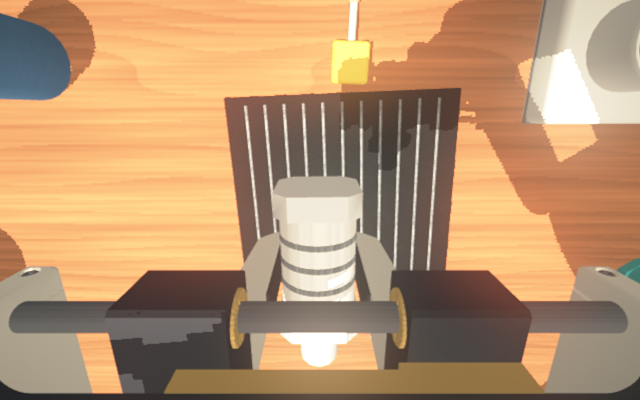

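Emit:
apply_moves(
  plan=[
    {"linear": [0,40,-5],"turn": 0,"claw": 30},
    {"linear": [0,52,-5],"turn": 0,"claw": 30},
    {"linear": [0,52,0],"turn": 0,"claw": 30},
    {"linear": [0,52,0],"turn": 0,"claw": 30},
    {"linear": [0,52,0],"turn": 0,"claw": 30},
  ],
)

```text
time: 41.12
ee_pos: [0.4844, 0.1181, 0.2414]
tool_rot: [3.141, 0.001, -0.004]
wrist_force: [1.3, 0.2, -0.8]
width: 0.0391
```

Emit:
apply_moves(
  plan=[
    {"linear": [0,52,0],"turn": 0,"claw": 30},
    {"linear": [0,52,0],"turn": 0,"claw": 30},
    {"linear": [0,52,0],"turn": 0,"claw": 30},
    {"linear": [0,52,0],"turn": 0,"claw": 30},
    {"linear": [0,52,0],"turn": 0,"claw": 30},
  ],
)

```text
time: 41.75
ee_pos: [0.4835, -0.1419, 0.2415]
tool_rot: [-3.141, 0.001, -0.004]
wrist_force: [0.6, -0.2, -2.2]
width: 0.0392
```

Emit:
apply_moves(
  plan=[
    {"linear": [0,52,0],"turn": 0,"claw": 30},
    {"linear": [0,52,0],"turn": 0,"claw": 30},
    {"linear": [0,52,0],"turn": 0,"claw": 30},
    {"linear": [0,52,0],"turn": 0,"claw": 30},
    {"linear": [0,45,0],"turn": 0,"claw": 30},
  ],
)

```text
time: 42.38
ee_pos: [0.4824, -0.395, 0.2411]
tool_rot: [-3.141, 0.001, -0.004]
wrist_force: [0.1, 0.8, -2.0]
width: 0.0395
```

```bash
python3 - <<'E'
from h import *
im=env.read_camera('wrist');cv2.imwrite('pics/w26.png',im[:,:,::-1])
go(490,-395,34,0)
E
```

```text
t 42.42 p [ 481.1 -399.8  240.5] rpy [ 1.799e+02  1.000e-01 -4.000e-01] q [-0.77  0.2   1.42 -0.    1.53  0.8 ] w 39.4 F [-6.3  0.8 -2.8]
d [  9.2  -5.3 200.5] n 3.21 turn -0.4 or 179.6 q6deg 46.1
```

View pics/w26.png

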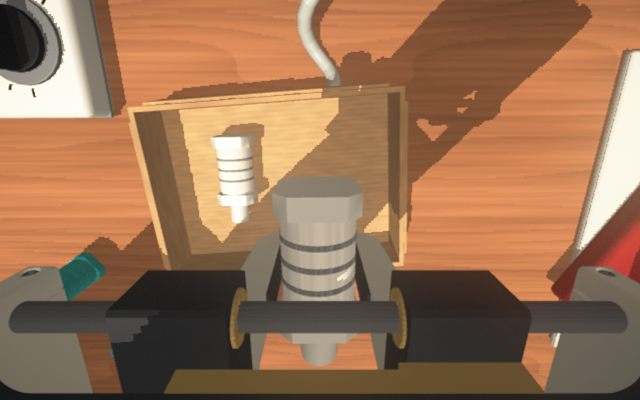

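Emit:
apply_moves(
  plan=[
    {"linear": [7,-5,50],"turn": 0,"claw": 30},
    {"linear": [0,0,55],"turn": 0,"claw": 30},
    {"linear": [0,0,50],"turn": 0,"claw": 30},
    {"linear": [0,0,25],"turn": 0,"claw": 30},
    {"linear": [0,0,0],"turn": 0,"claw": 30},
  ],
)

```text
time: 43.05
ee_pos: [0.4879, -0.3863, 0.0583]
tool_rot: [-3.137, 0.005, -0.004]
wrist_force: [0.1, -0.2, -1.0]
width: 0.0394
```

Emit:
apply_moves(
  plan=[
    {"linear": [0,0,10],"turn": 0,"claw": 30},
    {"linear": [0,0,8],"turn": 0,"claw": 30},
    {"linear": [0,0,0],"turn": 0,"claw": 30},
  ],
)

```text
time: 43.42
ee_pos: [0.49, -0.3882, 0.0439]
tool_rot: [-3.141, 0.0, -0.004]
wrist_force: [0.7, 0.4, -1.7]
width: 0.0394
```

Emit:
apply_moves(
  plan=[
    {"linear": [0,0,7],"turn": 0,"claw": 30},
    {"linear": [0,0,0],"turn": 0,"claw": 30},
    {"linear": [0,0,0],"turn": 0,"claw": 60},
    {"linear": [0,0,0],"turn": 0,"claw": 60},
    {"linear": [0,0,0],"turn": 0,"claw": 60},
  ],
)

```text
time: 44.05
ee_pos: [0.4903, -0.3885, 0.0375]
tool_rot: [3.141, -0.001, -0.004]
wrist_force: [-0.5, 0.4, -0.0]
width: 0.0591
```

Emit:
apply_moves(
  plan=[
    {"linear": [0,0,-40],"turn": 0,"claw": 60},
    {"linear": [0,0,-60],"turn": 0,"claw": 60},
    {"linear": [0,0,-60],"turn": 0,"claw": 60},
    {"linear": [0,0,-60],"turn": 0,"claw": 70},
    {"linear": [-50,50,0],"turn": 0,"claw": 70},
  ],
)

```text
time: 44.68
ee_pos: [0.4501, -0.4327, 0.2652]
tool_rot: [3.133, -0.009, 0.002]
wrist_force: [0.6, -2.0, -0.8]
width: 0.0695
```

Emit:
apply_moves(
  plan=[
    {"linear": [-50,50,0],"turn": 0,"claw": 70},
    {"linear": [-50,40,0],"turn": 0,"claw": 70},
    {"linear": [-40,30,0],"turn": 0,"claw": 70},
    {"linear": [0,0,0],"turn": 0,"claw": 70},
  ],
)

```text
time: 45.18
ee_pos: [0.309, -0.5472, 0.257]
tool_rot: [3.141, 0.001, -0.009]
wrist_force: [-0.1, 1.1, 0.6]
width: 0.07
```

```bash
python3 - <<'E'
from h import *
st();cv2.imwrite('pics/top12.png',env.read_camera('top')[:,:,::-1])
cv2.imwrite('pics/side12.png',env.read_camera('side')[:,:,::-1])
im=cv2.imread('pics/top12.png');cv2.imwrite('pics/top12c.png',cv2.resize(im[130:290,265:545],None,fx=2.8,fy=2.8,interpolation=cv2.INTER_CUBIC))
cv2.imwrite('pics/top12d.png',cv2.resize(im[145:215,270:395],None,fx=6,fy=6,interpolation=cv2.INTER_CUBIC))
E
```

```text
t 45.17 p [ 309.  -547.2  257. ] rpy [180.    0.   -0.5] q [-1.14  0.2   1.38 -0.    1.55  0.44] w 70.0 F [-0.1  1.1  0.6]
```

View pics/top12c.png

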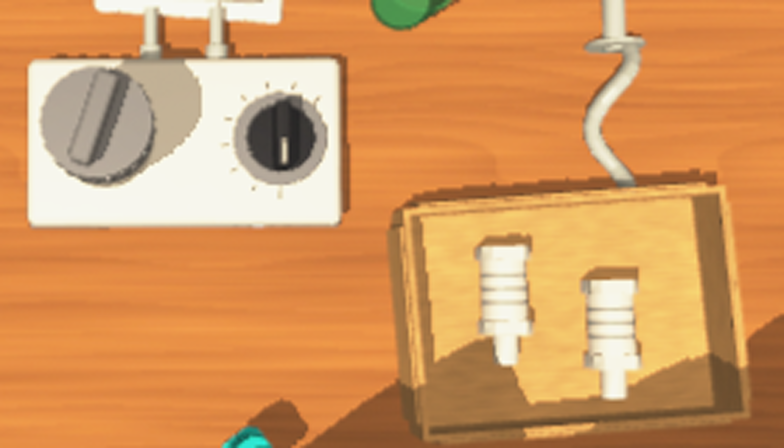

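View pics/top12d.png

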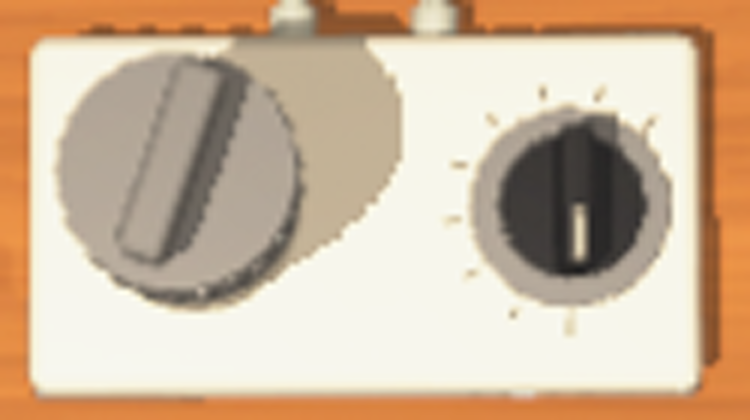

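View pics/side12.png

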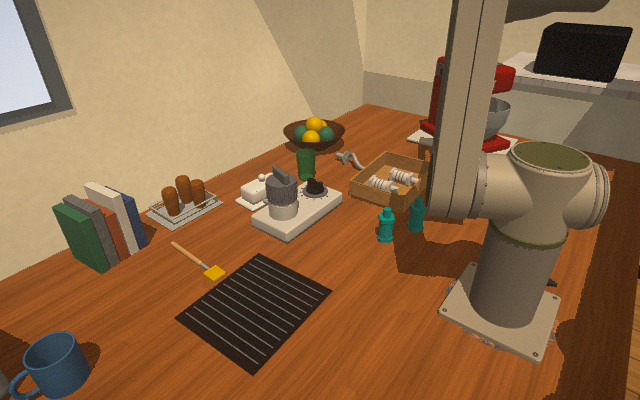

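```bash
python3 - <<'E'
from rig import env
print(env.hand_in())
E
```

```text
the job is handed in; nothing more can be done
None
```

The filter change is done and handed in at about 45 s; the hand-in gave no verdict.

**What I did, in order**
1. Stood the white fresh cartridge in the housing, stem up. I left both turquoise look-alikes alone.
2. Set the wing cap on the neck and turned it back about 76° until it dropped into the gaps.
3. Screwed the cap clockwise about 80° to a hard stop. The moment jumped to about 0.9 N m.
4. Turned the month dial about 61° counter-clockwise to its stop. The moment was about 0.8 N m and the jaws began to twist on the bar.
5. Laid the two spent cartridges that were on the mat in the carton. There was no third one.

**What the last checks showed**
- **Cap:** it sank about 5.8 mm from the dropped position, against 5.6 mm expected. Its wing point reads 172–177 mm above the counter, against 175 mm for fully home.
- **Dial:** the pointer lines up with its end tick in the last top picture.
- **Cartridges:** both spent ones lie flat inside the carton and the mat is empty.
- **Other items:** the look-alikes, brush, dough hook, butter dish and tumbler appear where they were in the last pictures.

**Disagreements and limits**
- The fingers held the cap about 3.5 mm off its axis. I corrected for this while turning.
- My first dial position was about 4–5 mm off, which gave up to about 17 N of side force until I shifted the gripper.
- The networks mostly failed to find the spent cartridges, so I located those from pixels instead.

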